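Clear a measured coupon from the measuring nest into the scrap tray

TASK

The flat metal coupon in the measuring nest has been measured and is scrap: swing the stop bar well clear of the nest's open end, then slide the coupon along the nest's face, out of the open end and off the edge, so that it drops into the tray below. Do not lift it out. Dragged under a gentle finger it comes, but the lapped face is scored if the robot bears on the coupon or on the nest's plate with more than 15 N. Leave the tray, the caliper, the hex keys and the tin where they are.

Things in the scene. Friction and masses are not known exactly. Their poses are not given: they have to be found in the camera images.
- plate: Steel plate on top of the measuring nest, screwed down on a column. Origin: on its lapped face, in the middle of the pocket, 107 to 119 mm above the desk (varies). z up, x out of the open end, y left of x. It ends at the open edge, x = +43.5 mm, overhanging the tray. Fences 10 mm high (2 mm above the coupon) and 14 mm thick: inner sides at y = +-31.5 and, at the back, x = -41.5 mm.
- stop_pin (a point): Middle of the round upright grip pin on the free end of the stop bar: 12 mm in diameter, 35 mm tall, its top 17.5 mm above this point, its foot on the bar's top 17.5 mm below. It stands 104 mm from the stop's pivot, on the +y side of the nest while the stop is closed.
- stop (a joint): Angle of the stop bar, rad: 0 = closed, across the open end, just in front of the coupon; grows as the pin is swung outward over the tray (clockwise from above). At 1.57 the bar points straight out along the plate's x axis; limit 2.0. Vertical pivot at x = 46, y = -56 mm in the plate's frame; bar 8 mm thick, 1.5 to 11.5 mm above the face. Stays where it is left.
- coupon_centre (a point): Centre of the loose aluminium coupon, 80 x 60 x 8 mm (x as the plate's x, z up), 0.11 kg, flat on the face, too close to the fences to be gripped. A sprung plunger in the +y fence at x = 16.5 mm holds it with 8 N until its back end has passed: 3 to 6 N to slide. Its top is grit-blasted (friction 0.8): a fingertip drags it under 9 to 12 N, a lighter one slips.
- coupon: The same coupon; origin at the centre of its underside.
- tray: Loose grey open scrap tray on the desk, under the open end of the nest: 148 x 118 x 45 mm outside, walls and floor 4 mm. Origin: centre of its underside; x along its long side, as the nest's x to within 0.05 rad. Its near wall stands about 18 mm inside the plate's edge, its rim 50 mm or more below the plate.
- caliper: Bystander: steel sliding caliper lying on the desk beside the nest (+y side), 78 x 200 x 11 mm; origin at the centre of its underside.
- hex_keys: Bystander: set of hex keys in a holder, 67 x 52 x 17 mm, on the desk behind the nest; origin at the centre of its underside.
- screw_tin: Bystander: small round lidded tin, 50 mm in diameter, 18 mm tall, on the desk beside the tray; origin at the centre of its underside.
Things that resemble listed ones, but are neither listed nor needed, are in the scene too. What is meant by the coupon is not green or purple, and is the larger of those in its own colour.

How it is judged (in metres and radians):
On the way, in this order (a step that is already met when the one before it is completed fails the run):
1. the stop is swung clear of the open end (at least 1.35 rad) (value of joint stop above 1.35 rad), for 0.2 s.
2. the coupon has been slid at least 25 mm towards the open end, still flat on the face (x of coupon_centre in the frame of plate above 0.025 m and z of coupon_centre in the frame of plate above 0.001 m and angle between coupon_centre's own z axis and vertical below 0.12 rad), for 0.1 s.
At the end, for the whole second after the job is handed in: The coupon lies at rest in the tray: its centre within the tray's walls (66 mm and 51 mm from the tray's centre along its long and short sides) and below the rim (45 mm above the desk), not leaning on the nest (x of coupon_centre in the frame of tray between -0.066 and 0.066 m and y of coupon_centre in the frame of tray between -0.051 and 0.051 m and z of coupon_centre in the frame of tray below 0.045 m and contact force between coupon and plate below 0.1 N and linear speed of coupon below 0.02 m/s); the robot touches nothing.
It fails at once if the robot bears on the coupon with more than 15 N (contact force between any of the fingers, the arm and coupon above 15 N).
It fails at once if the robot bears on the nest's plate (face or fences) with more than 15 N (contact force between any of the fingers, the arm and plate above 15 N).
It fails at once if the coupon is lifted more than 20 mm off the face (z of coupon_centre in the frame of plate above 0.024 m).
It fails at once if the tray is shoved more than 30 mm (distance of tray from where it was at the start of the episode above 0.03 m).
It fails at once if the caliper, the hex keys or the tin is moved more than 15 mm (distance of any of caliper, hex_keys, screw_tin from where it was at the start of the episode above 0.015 m).
It also fails if it takes over 58 s, if anything falls off the work surface, if the arm or the gripper's body presses on something with over 40 N, if the wrist force passes 120 N, or if a joint passes its speed limit or range.

ROBOT

A 6-joint arm with a two-finger parallel gripper is mounted at the origin on a cart in front of the work surface, level with it; the furniture and walls round the work are solid. World frame = base frame: x ahead of the robot, y to its left, z up, the work surface at z = 0. Lengths are in mm, angles in rad, forces in N, time in s.
With the tool pointing down it reaches from about 275 to 750 mm from the base axis. Payload 10.2 kg.
Tool frame: the origin (TCP) lies between the finger pads; the fingertips stand 17 mm ahead of it and the grasp point (between the pads) lies 2 mm behind it; y points along the fingers, x is the direction in which the jaws open and shut, and the axes are right-handed (so a half turn about y gives the same grasp; the last joint's range is limited). The gripper opens to 85 mm and grips with 20 to 120 N. Pads are 22 mm wide; open, the fingers measure 114 mm over their backs; the gripper's body (76 mm by 85 mm) begins 54 mm behind the grasp point. The pads swing forward as they close: fully open they stand 13 mm farther back than shut.
Start: joints at [-1.475, 0.313, 1.498, -0, 1.331, -0.223], TCP at [164.536, -498.557, 224.694] pointing down, gripper open.
Joint ranges: [-2.94, 2.94], [-0.97, 2.17], [0.19, 2.56], [-1.23, 4.37], [0.02, 3.11], [-2.88, 2.88]. Speed limits (rad/s): [2.39, 2.39, 3.01, 3.14, 3.14, 3.14].

INTERFACE

Orientations are given as a unit quaternion [w, x, y, z].
In Python, from rig import ctrl gives the robot as it stands.
- The arm moves only by the tool jog_arm, never from a script. Its argument "targets" is a list of rows, each an object with "offset": the shift along the tool's x, y, z in m, a list of three; "yaw": the turn about the tool's y in rad. In form: [{"offset": [dx, dy, dz], "yaw": yaw}, ...]. A call has 1 to 12 rows; each row is the pose to reach, as a shift and turn from the pose measured when the call began, along the tool's axes at that moment; what a row does not reach only later rows make up. A row lasts 1/12 s, in which the tool goes at most 41.7 mm and 7.16 degrees, less where a joint would pass 70% of its speed; a pose out of reach is approached as far as the arm can. A call with a gripper value outside its range is refused whole. "fingers" is the finger opening in m, from 0 to 0.0854, set as the call begins (left out, the last holds). The fingers move at their own pace and stop on an object; "grip_force" is the grip in N (left out, the last holds). Time passes only in rows, so rows that repeat a pose let the fingers close. It gives the time, the measured TCP pose, the force and the opening at its end, in the units of the state.
- ctrl.sense(): the state, without advancing time (a new reading comes with each control period).
- ctrl.capture(name): name is "scene" or "top"; returns a dict with "img" (384x512x3 uint8, red, green, blue), "intrinsics" (3x3 intrinsics, pixels), "k1" (the pictures are not rectified: a ray, as slopes to the right and down, at radius r is drawn at 1 + k1 r^2 times it, then the intrinsics apply), "T" (4x4, takes a point from camera to world coordinates). Camera axes: x right, y up, looking along -z (the intrinsics and any distortion apply to the point x, -y, -z); pixel columns grow to the right and rows downward; lengths in mm; the calibration is good to about 2 mm. A picture is of the moment at which its call begins. There is no depth.
- ctrl.finish_job(): hands the job in, once; it reports no verdict.
Trained networks look in the newest picture that a camera, given by its name, has taken for a name from the list of things; names that differ only in an ending like _2 or _b are one class to them, and where a whole thing is asked for, a point or a joint stands for the part that bears it (a point fixed in the world has none). Each returns a list of dicts, best first, with "score" (0 to 1); they miss things now and then, are a little off and sometimes report something else, mostly with a low value. They report only what shows in the picture. A call takes as long as a camera call. They do not tell look-alikes from the thing itself.
- ctrl.boxes_of(camera, target): "box" ([left, top, right, bottom] in pixels, round what is visible of it).
- ctrl.regions_of(camera, target): "region" (384x512 bool, what is visible of it) and "box" ([left, top, right, bottom] in pixels, round what is visible of it).
The state is a dict: "time_s": time; "joints": joint angles; "dq": joint speeds; "tau": joint torques, N m; "eef_pos": TCP position; "ee_rot": TCP orientation; "force": force on the tool from outside, world axes, zero at the start; "wrist_torque": the same for the moment, N m; "grip_width": opening from 0.0 (shut) to 1.0 (fully open).
Only numpy, scipy, OpenCV 4.12 (cv2) and the standard library are available. Lean on these libraries where they do the work, as an engineer would, in place of code of your own. Each camera call takes 0.05 s, during which the arm holds its last target.

## Working session

There is one attempt and no reset: what is moved stays moved. The work goes in short steps, Python scripts to look and compute and a tool call to move; the robot and the scene stay as the last step left them, time stands still between calls to the robot, and variables do not carry over. Pictures are saved under pics/ and viewed, and the job is handed in when it is done.

Besides the shell and the picture viewer there is one more tool, called after "Request:" as a command line: name --argument value ..., lists and objects as JSON in quotes. jog_arm: Moves the arm, as the interface text tells. Its arguments: {"type":"object","properties":{"targets":{"type":"array"},"fingers":{"type":"number"},"grip_force":{"type":"number"}},"required":["targets"]}

```bash
mkdir -p pics; ls; cat > h.py <<'E'
import numpy as np,cv2
from rig import ctrl
def cap(n,f=None):
    c=ctrl.capture(n)
    if f: cv2.imwrite('pics/'+f,c['img'][:,:,::-1])
    return c
def proj(c,P):
    P=np.atleast_2d(P).astype(float);T=np.array(c['T']);K=np.array(c['intrinsics'])
    q=(P-T[:3,3])@T[:3,:3]; s=np.c_[q[:,0]/-q[:,2],-q[:,1]/-q[:,2]]
    r2=(s**2).sum(1,keepdims=True); s=s*(1+c['k1']*r2)
    return s@K[:2,:2].T+K[:2,2]
def ray(c,uv):
    T=np.array(c['T']);K=np.array(c['intrinsics'])
    d=(np.linalg.inv(K)@np.array([uv[0],uv[1],1]))[:2]; s=d.copy()
    for _ in range(30): s=d/(1+c['k1']*(s@s))
    v=T[:3,:3]@np.array([s[0],-s[1],-1]); return T[:3,3],v/np.linalg.norm(v)
def atz(c,uv,z):
    o,v=ray(c,uv); return o+v*(z-o[2])/v[2]
E
python3 - <<'E'
from h import *
print(ctrl.sense())
for n in('scene','top'):
    c=cap(n,n+'0.png'); print(n,c['T'],c['intrinsics'],c['k1'])
    for t in('plate','stop_pin','stop','coupon','tray','caliper','hex_keys','screw_tin'):
        print(t,[(np.round(b['box']).tolist(),round(b['score'],2)) for b in ctrl.boxes_of(n,t)][:4])
E
```

```text
pics
{'time_s': 0.0, 'joints': array([-1.47540370e+00,  3.13478094e-01,  1.49842565e+00,  1.18215727e-05,
        1.33100814e+00, -2.23393293e-01]), 'dq': array([-8.15652054e-05,  1.42548055e-03,  1.27738916e-03,  8.61383220e-04,
        9.05720421e-04, -4.59875686e-04]), 'tau': array([ 7.87811259e-04, -4.12267685e+01, -2.59743029e+01, -1.25817155e-04,
        4.01416677e-03, -1.75154815e-05]), 'eef_pos': array([ 164.51144449, -498.28333225,  224.12501341]), 'ee_rot': array([ 0.57337355, -0.57266774,  0.41460817, -0.41399819]), 'force': array([-0.19694437,  1.17517407, -0.21983592]), 'wrist_torque': array([-0.05231607, -0.00816732, -0.02196723]), 'grip_width': 0.9970594512715688}
scene [[-8.74410920e-01  3.00309973e-01 -3.81076716e-01  2.47888341e+02]
 [-4.85185351e-01 -5.39850846e-01  6.87863532e-01  7.00801483e+02]
 [ 8.47691367e-04  7.86368224e-01  6.17757475e-01  6.53598629e+02]
 [ 0.00000000e+00  0.00000000e+00  0.00000000e+00  1.00000000e+00]] [[381.92809502   0.         253.32558892]
 [  0.         381.92809502 192.42977326]
 [  0.           0.           1.        ]] -0.039598
[... 812 characters left out ...]
5127724   0.         246.47101282]
 [  0.         469.75127724 189.71133061]
 [  0.           0.           1.        ]] -0.1545660765283617
plate [([186.0, 180.0, 241.0, 250.0], 0.87)]
stop_pin [([239.0, 182.0, 248.0, 246.0], 0.65), ([183.0, 179.0, 246.0, 250.0], 0.36)]
stop [([191.0, 196.0, 238.0, 231.0], 0.71), ([236.0, 178.0, 252.0, 247.0], 0.62)]
coupon [([324.0, 217.0, 351.0, 252.0], 0.93), ([192.0, 198.0, 238.0, 230.0], 0.86), ([149.0, 265.0, 182.0, 295.0], 0.86), ([205.0, 267.0, 230.0, 298.0], 0.58)]
tray [([226.0, 182.0, 303.0, 244.0], 0.83)]
caliper [([154.0, 130.0, 242.0, 172.0], 0.73)]
hex_keys [([127.0, 210.0, 155.0, 235.0], 0.72)]
screw_tin [([276.0, 138.0, 298.0, 163.0], 0.79)]
```

```bash
python3 - <<'E'
import cv2
a=cv2.imread('pics/top0.png');b=cv2.imread('pics/scene0.png')
cv2.imwrite('pics/tc.png',cv2.resize(a[120:310,110:360],None,fx=3.1,fy=3.1,interpolation=2))
cv2.imwrite('pics/sc.png',cv2.resize(b[130:330,160:350],None,fx=3,fy=3,interpolation=2))
E
```

```text
(no output)
```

View pics/tc.png

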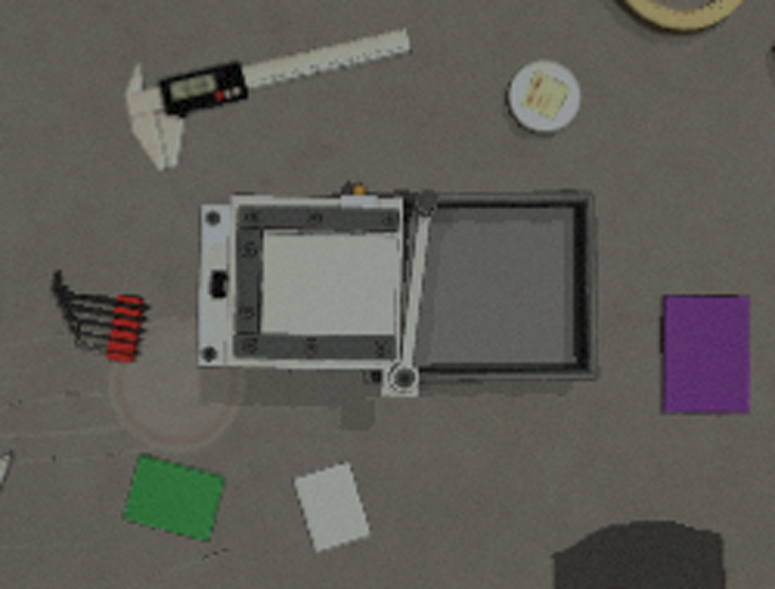

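View pics/sc.png

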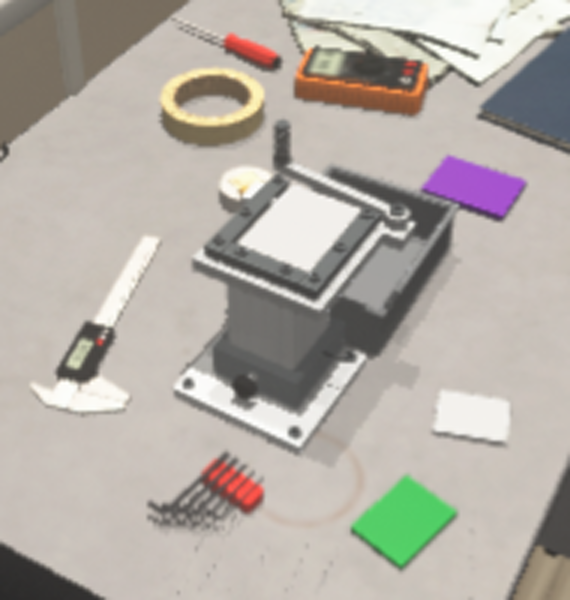

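View pics/scene0.png

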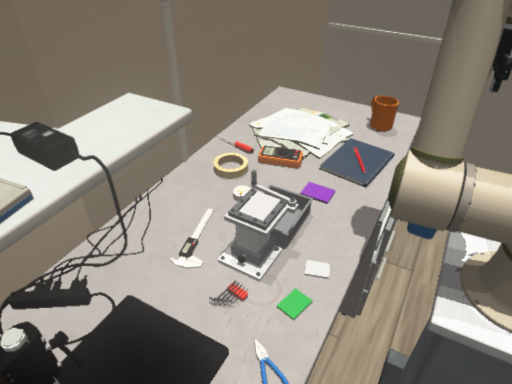

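```bash
python3 - <<'E'
import cv2
a=cv2.imread('pics/top0.png');b=cv2.imread('pics/scene0.png')
cv2.imwrite('pics/tc2.png',cv2.resize(a[174:254,170:260],None,fx=7,fy=7,interpolation=2))
cv2.imwrite('pics/sc2.png',cv2.resize(b[165:240,220:315],None,fx=8,fy=8,interpolation=2))
E
```

```text
(no output)
```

View pics/tc2.png

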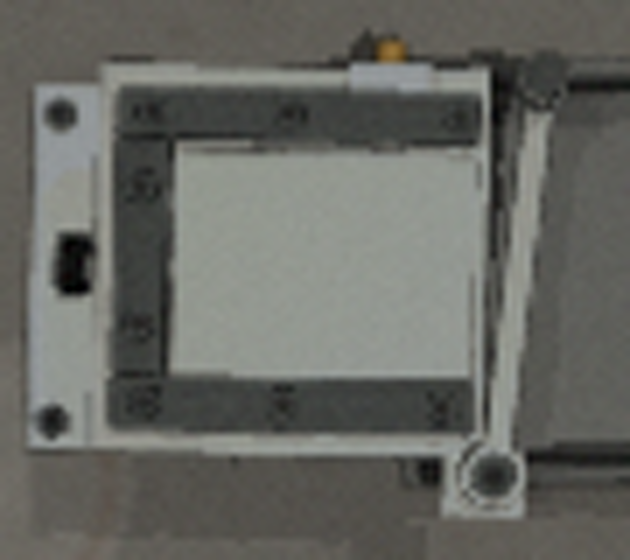

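View pics/sc2.png

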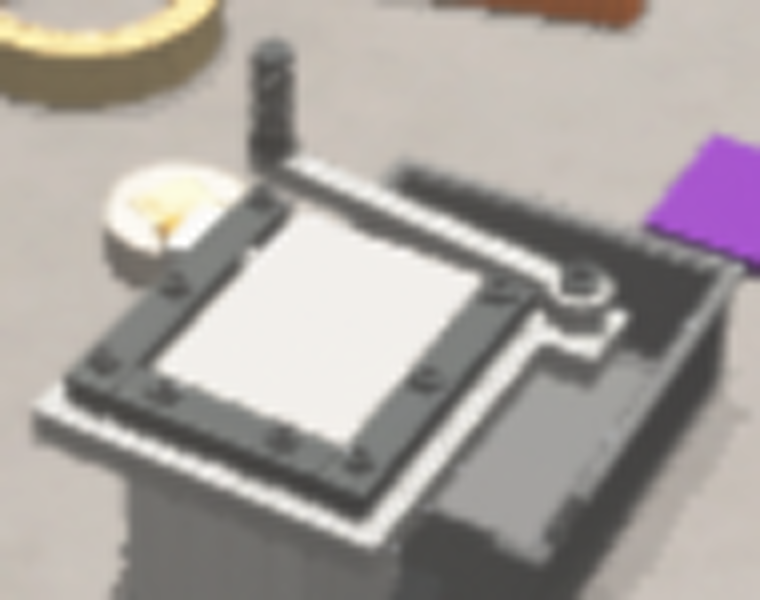

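```bash
cat > fit.py <<'E'
from h import *
from scipy.optimize import least_squares
def pose(p):
    c,s=np.cos(p[3]),np.sin(p[3]); return np.array([[c,-s,0],[s,c,0],[0,0,1]]),np.array(p[:3])
def w(p,q):
    R,t=pose(p); return R@np.array(q,float)+t
if __name__=='__main__':
    ct=cap('top');cs=cap('scene')
    T=lambda u,v:((u+.5)/7-.5+170,(v+.5)/7-.5+174)
    S=lambda u,v:((u+.5)/8-.5+220,(v+.5)/8-.5+165)
    obs=[(ct,T(117,87),0),(ct,T(110,430),1),(ct,T(481,93),2),(ct,T(472,432),3),(cs,S(68,383),0),(cs,S(368,498),1),(cs,S(540,290),3),(ct,T(490,474),4),(cs,S(582,275),4),
     (ct,T(540,78),5),(cs,S(272,50),5),(cs,S(270,158),6)]
    def pts(p):
        xe,zp,a=p[4:7]
        pin=np.array([46+104*np.sin(a+p[7]),-56+104*np.cos(a+p[7])])
        return [w(p,q) for q in([-55.5,45.5,10],[-55.5,-45.5,10],[xe,45.5,10],[xe,-45.5,10],[46,-56,zp],[*pin,46.5],[*pin,11.5])]
    f=lambda p:np.concatenate([(proj(c,pts(p)[i])[0]-uv) for c,uv,i in obs]+[[0]])
    o=proj
    r=least_squares(f,[430,110,112,-1.57,42,15,0.05,0],loss='soft_l1')
    print(np.round(r.x,3)); print(np.round(r.fun[:-1].reshape(-1,2),2)); P=pts(r.x); print('pin mid',(P[5]+P[6])/2)
    for a in((-41.5,30,8),(40,30,8),(40,-30,8),(-40,-30,8)): print(a,(proj(ct,w(r.x,a))[0]-[170,174]+.5)*7,(proj(cs,w(r.x,a))[0]-[220,165]+.5)*8)
    # coupon edges by atz
    R,t=pose(r.x)
    for c,uv in((ct,T(470,379)),(ct,T(476,150)),(ct,T(170,374)),(ct,T(176,150)),(cs,S(485,278)),(cs,S(345,440)),(cs,S(155,360))): print((atz(c,uv,t[2]+8)-t)@R)
E
python3 fit.py
```

```text
[543.243 141.245 113.534  23.539  41.088  16.193  19.845 -32.314]
[[ 0.01  0.2 ]
 [-0.04  0.17]
 [-0.2   0.18]
 [ 0.38  0.65]
 [-0.59 -0.39]
 [-0.33  0.29]
 [-0.44  0.03]
 [ 0.45  0.47]
 [-0.19  0.02]
 [ 0.11 -0.36]
 [-0.18  0.56]
 [ 0.06 -0.49]]
pin mid [589.4394226   84.10830566 142.53417647]
(-41.5, 30, 8) [169.38730912 148.33834834] [142.03380926 375.629781  ]
(40, 30, 8) [475.01577984 153.17884395] [295.69941322 212.5999843 ]
(40, -30, 8) [471.74952687 378.42611615] [484.37487076 280.43560728]
(-40, -30, 8) [170.42786148 373.9593257 ] [342.19386894 449.76557566]
[ 39.67205507 -30.2895226    8.        ]
[40.38563645 30.72271272  8.        ]
[-39.97810219 -30.14298491   8.        ]
[-39.59113781  29.45310908   8.        ]
[ 40.90851862 -29.88119545   8.        ]
[-36.47514042 -29.00152767   8.        ]
[-34.48296885  30.18278277   8.        ]
```

```bash
cat > plan.py <<'E'
from h import *
from scipy.spatial.transform import Rotation as Ro
def rot(s): q=s['ee_rot']; return Ro.from_quat([q[1],q[2],q[3],q[0]]).as_matrix()
def off(P,s=None,jaw=None):
    s=s or ctrl.sense();R=rot(s); o=R.T@(np.array(P)-s['eef_pos'])/1000; y=None
    if jaw is not None:
        # angle of jaw dir in world (deg) ; find yaw about tool y bringing tool x there mod pi
        d=R.T@np.array([np.cos(jaw),np.sin(jaw),0]); y=np.arctan2(-d[2],d[0]); y=(y+np.pi/2)%np.pi-np.pi/2
    return np.round(o,4),y
E
python3 - <<'E'
from plan import *
s=ctrl.sense(); print(rot(s).round(3)); print(off([589,84,235],s,-1.594)); print(off([400,-175,235],s,-1.594))
for _ in range(5): cap('top'); print(ctrl.sense()['force'])
E
```

```text
[[ 0.313  0.     0.95 ]
 [-0.95   0.     0.313]
 [-0.    -1.     0.   ]]
(array([-0.4202, -0.0103,  0.5857]), np.float64(0.3419824444175146))
(array([-0.2335, -0.0103,  0.325 ]), np.float64(0.3419824444175146))
[ 0.05580482 -0.25987019 -0.04471961]
[ 1.1653627  -0.16694163  0.56079572]
[ 0.14134492  0.49444742 -0.12307969]
[0.02770603 0.51316744 0.31812283]
[-0.10503414 -0.50415935  0.30255184]
```

Request:
jog_arm --targets '[{"offset":[-0.03,-0.01,0.04],"yaw":-0.12},{"offset":[-0.05,-0.01,0.07],"yaw":-0.24},{"offset":[-0.07,-0.01,0.1],"yaw":-0.36},{"offset":[-0.09,-0.01,0.13],"yaw":-0.48},{"offset":[-0.11,-0.01,0.16],"yaw":-0.6},{"offset":[-0.13,-0.01,0.19],"yaw":-0.72},{"offset":[-0.15,-0.01,0.22],"yaw":-0.84},{"offset":[-0.17,-0.01,0.25],"yaw":-0.96},{"offset":[-0.19,-0.01,0.275],"yaw":-1.08},{"offset":[-0.21,-0.01,0.3],"yaw":-1.2},{"offset":[-0.23,-0.01,0.325],"yaw":-1.32},{"offset":[-0.23,-0.01,0.325],"yaw":-1.4}]' --fingers 0.045

```text
time_s: 2.25
eef_pos: [402.9, -174.5, 234.9]
ee_rot: [0.705, -0.705, -0.056, 0.056]
force: [-0.2, -1.0, 0.2]
grip_width: 0.524
```

```bash
python3 - <<'E'
from plan import *
s=ctrl.sense(); print(s['eef_pos'],s['joints'],s['grip_width'],s['time_s']); print(off([589,84,235],s,-1.594))
E
```

```text
[ 402.87243144 -174.52313     234.89113743] [-6.77659764e-01  1.12724911e-01  1.72006292e+00  1.29951491e-03
  1.30853462e+00 -8.36566597e-01] 0.5238443592809215 2.25
(array([0.2246, 0.0003, 0.2259]), np.float64(-1.3890229775011385))
```

Request:
jog_arm --targets '[{"offset":[0.02,0,0.02],"yaw":-0.12},{"offset":[0.04,0,0.04],"yaw":-0.24},{"offset":[0.06,0,0.06],"yaw":-0.36},{"offset":[0.08,0,0.08],"yaw":-0.48},{"offset":[0.1,0,0.1],"yaw":-0.6},{"offset":[0.12,0,0.12],"yaw":-0.72},{"offset":[0.14,0,0.14],"yaw":-0.84},{"offset":[0.16,0,0.16],"yaw":-0.96},{"offset":[0.18,0,0.18],"yaw":-1.08},{"offset":[0.2,0,0.2],"yaw":-1.2},{"offset":[0.2246,0,0.2259],"yaw":-1.32},{"offset":[0.2246,0,0.2259],"yaw":-1.389}]'

```text
time_s: 3.25
eef_pos: [590.6, 88.1, 234.5]
ee_rot: [0.504, -0.503, -0.497, 0.496]
force: [-0.2, 0.3, -0.4]
grip_width: 0.531
```

```bash
python3 - <<'E'
from plan import *
s=ctrl.sense(); print(s['eef_pos'],s['joints'],s['grip_width'],s['time_s'],s['force']); print(off([589,84,150],s,-1.594))
c=cap('top');a=c['img'][150:280,150:350,::-1];cv2.imwrite('pics/t1.png',cv2.resize(a,None,fx=3,fy=3))
c=cap('scene');a=c['img'][100:260,180:340,::-1];cv2.imwrite('pics/s1.png',cv2.resize(a,None,fx=3.5,fy=3.5))
E
```

```text
[590.61233631  88.12982481 234.4840193 ] [-0.04885776  0.46758489  1.24996188  0.00219718  1.42308184 -1.60644622] 0.5306740065021083 3.25 [-0.181497    0.29021281 -0.44899529]
(array([-0.0043,  0.0845,  0.0016]), np.float64(0.009672382757251796))
```

View pics/s1.png

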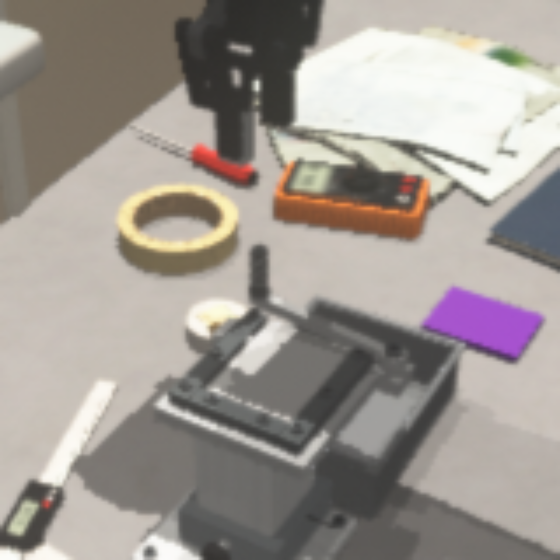

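Request:
jog_arm --targets '[{"offset":[-0.004,0.015,0.0016],"yaw":0.01},{"offset":[-0.004,0.03,0.0016],"yaw":0.01},{"offset":[-0.004,0.045,0.0016],"yaw":0.01},{"offset":[-0.004,0.055,0.0016],"yaw":0.01},{"offset":[-0.004,0.06,0.0016],"yaw":0.01},{"offset":[-0.004,0.06,0.0016],"yaw":0.01}]'

```text
time_s: 3.85
eef_pos: [587.0, 80.5, 174.0]
ee_rot: [0.509, -0.508, -0.492, 0.492]
force: [0.4, 1.1, 0.2]
grip_width: 0.525
```

```bash
python3 - <<'E'
from plan import *
c=cap('top');a=c['img'][150:280,150:350,::-1];cv2.imwrite('pics/t2.png',cv2.resize(a,None,fx=3,fy=3))
c=cap('scene');a=c['img'][130:240,210:320,::-1];cv2.imwrite('pics/s2.png',cv2.resize(a,None,fx=5,fy=5))
s=ctrl.sense(); print(s['eef_pos'],s['force'],off([589,84,150],s,-1.594))
E
```

```text
[587.70843385  80.74124065 175.44732687] [ 0.00930462 -0.66388959 -0.3609106 ] (array([ 0.0033,  0.0255, -0.0012]), np.float64(-0.008637767706211719))
```

View pics/s2.png

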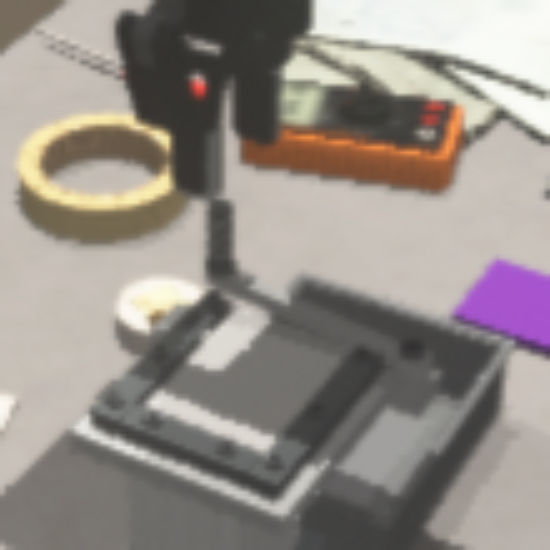

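View pics/t2.png

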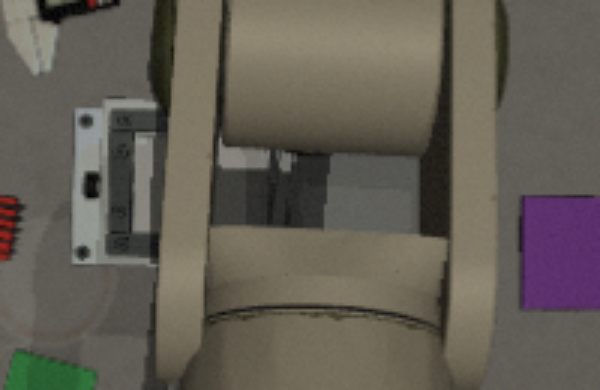

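Request:
jog_arm --targets '[{"offset":[0.0033,0.004,-0.0012],"yaw":-0.009},{"offset":[0.0033,0.01,-0.0012],"yaw":-0.009},{"offset":[0.0033,0.018,-0.0012],"yaw":-0.009},{"offset":[0.0033,0.025,-0.0012],"yaw":-0.009},{"offset":[0.0033,0.025,-0.0012],"yaw":-0.009}]'

```text
time_s: 4.37
eef_pos: [588.2, 84.1, 148.4]
ee_rot: [0.506, -0.505, -0.494, 0.495]
force: [0.3, 0.7, 0.1]
grip_width: 0.527
```

```bash
python3 - <<'E'
from plan import *
c=cap('scene');a=c['img'][130:240,210:320,::-1];cv2.imwrite('pics/s3.png',cv2.resize(a,None,fx=5,fy=5))
s=ctrl.sense(); print(s['eef_pos'],s['force'])
E
```

```text
[588.56278957  84.01946365 149.35607459] [-0.49611442 -1.11128181 -0.20662223]
```

View pics/s3.png

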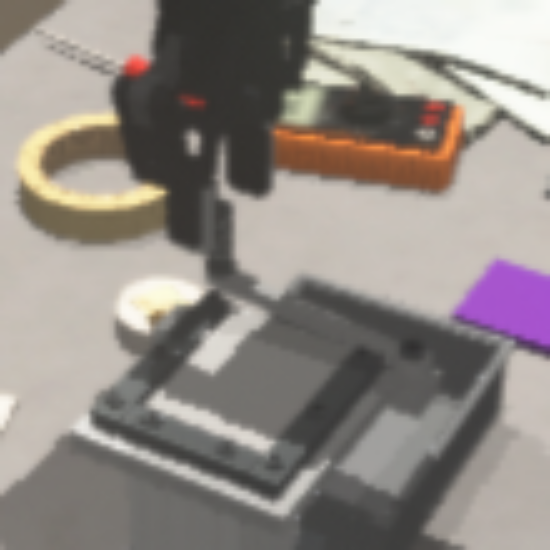

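Request:
jog_arm --targets '[{"offset":[0,0,0],"yaw":0},{"offset":[0,0,0],"yaw":0},{"offset":[0,0,0],"yaw":0},{"offset":[0,0,0],"yaw":0},{"offset":[0,0,0],"yaw":0},{"offset":[0,0,0],"yaw":0}]' --fingers 0.0 --grip_force 25

```text
time_s: 4.92
eef_pos: [588.7, 84.0, 149.6]
ee_rot: [0.506, -0.505, -0.494, 0.494]
force: [0.3, -0.1, 1.3]
grip_width: 0.118
```

```bash
python3 - <<'E'
from plan import *
s=ctrl.sense(); print(s['eef_pos'],s['force'],s['grip_width'],s['grip_width']*85.4)
R=rot(s);print(R.round(3))
piv=np.array([543.243-1.06-56,141.245-46+1.3,0]);p0=s['eef_pos'];r=p0-piv;print(np.hypot(r[0],r[1]),np.arctan2(r[1],r[0]))
for k in range(1,13):
    a=-k*.12; c,q=np.cos(a),np.sin(a); v=piv+[c*r[0]-q*r[1],q*r[0]+c*r[1],p0[2]]; 
    v[2]=p0[2]; print(k,(R.T@(v-p0)/1000).round(4),-a)
E
```

```text
[588.7084965   83.98955527 149.64062572] [ 0.2759425  -0.10982033  1.33284306] 0.11810624985642056 10.086273737738317
[[ 0.023 -0.    -1.   ]
 [ 1.     0.001  0.023]
 [ 0.001 -1.     0.   ]]
103.2914160258328 -0.12185495157001164
1 [-0.0122 -0.      0.002 ] 0.12
2 [-0.0241 -0.      0.0054] 0.24
3 [-0.0356 -0.      0.0102] 0.36
4 [-0.0463 -0.      0.0163] 0.48
5 [-0.0563 -0.      0.0237] 0.6
6 [-0.0652 -0.      0.0322] 0.72
7 [-0.0731 -0.      0.0418] 0.84
8 [-0.0799 -0.      0.0522] 0.96
9 [-0.0853 -0.      0.0633] 1.08
10 [-0.0893 -0.      0.0751] 1.2
11 [-0.0919 -0.      0.0872] 1.3199999999999998
12 [-0.093  -0.      0.0995] 1.44
```

Request:
jog_arm --targets '[{"offset":[-0.006,0,0.0008],"yaw":0.06},{"offset":[-0.0122,0,0.002],"yaw":0.12},{"offset":[-0.0182,0,0.0036],"yaw":0.18},{"offset":[-0.0241,0,0.0054],"yaw":0.24},{"offset":[-0.03,0,0.0077],"yaw":0.3},{"offset":[-0.0356,0,0.0102],"yaw":0.36},{"offset":[-0.0411,0,0.0131],"yaw":0.42},{"offset":[-0.0463,0,0.0163],"yaw":0.48}]'

```text
time_s: 5.58
eef_pos: [571.0, 38.1, 149.7]
ee_rot: [0.61, -0.609, -0.359, 0.359]
force: [-1.5, 0.6, 0.8]
grip_width: 0.117
```

```bash
cat > arc.py <<'E'
from plan import *
import sys
s=ctrl.sense(); print(s['eef_pos'],s['force'],s['grip_width'])
R=rot(s)
piv=np.array([543.243-1.06-56,141.245-46+1.3,0]);p0=s['eef_pos'];r=p0-piv;print(np.hypot(r[0],r[1]),np.arctan2(r[1],r[0]))
j=np.arctan2(R[1,0],R[0,0]); print('jaw',j)
r=103.5*r/np.hypot(r[0],r[1])
for k in range(1,13):
    a=-k*.1; c,q=np.cos(a),np.sin(a); v=piv+[c*r[0]-q*r[1],q*r[0]+c*r[1],0]; 
    v[2]=149.6; print(k,(R.T@(v-p0)/1000).round(4),-a)
E
python3 arc.py
```

```text
[571.03707171  38.08537771 149.66515222] [-1.52507549  0.64959098  0.84580114] 0.11711856124115648
103.04242293159632 -0.603266576706571
jaw 1.065051299325804
1 [-0.0103  0.0001  0.0011] 0.1
2 [-0.0203  0.0001  0.0036] 0.2
3 [-0.03    0.0001  0.0071] 0.30000000000000004
4 [-0.0394  0.0001  0.0116] 0.4
5 [-0.0482  0.0001  0.017 ] 0.5
6 [-0.0564  0.0001  0.0232] 0.6000000000000001
7 [-0.064   0.0001  0.0303] 0.7000000000000001
8 [-0.0709  0.0001  0.038 ] 0.8
9 [-0.0769  0.0001  0.0464] 0.9
10 [-0.0821  0.0001  0.0554] 1.0
11 [-0.0863  0.0001  0.0648] 1.1
12 [-0.0896  0.0001  0.0746] 1.2000000000000002
```

Request:
jog_arm --targets '[{"offset":[-0.0103,0,0.0011],"yaw":0.1},{"offset":[-0.0203,0,0.0036],"yaw":0.2},{"offset":[-0.03,0,0.0071],"yaw":0.3},{"offset":[-0.0394,0,0.0116],"yaw":0.4},{"offset":[-0.0482,0,0.017],"yaw":0.5},{"offset":[-0.0564,0,0.0232],"yaw":0.6},{"offset":[-0.064,0,0.0303],"yaw":0.7},{"offset":[-0.0709,0,0.038],"yaw":0.8},{"offset":[-0.0769,0,0.0464],"yaw":0.9},{"offset":[-0.0821,0,0.0554],"yaw":1.0},{"offset":[-0.0863,0,0.0648],"yaw":1.1},{"offset":[-0.0863,0,0.0648],"yaw":1.1}]'

```text
time_s: 6.58
eef_pos: [471.2, -5.3, 149.7]
ee_rot: [0.708, -0.706, 0.014, -0.013]
force: [-0.1, 4.8, -2.6]
grip_width: 0.12
```

```bash
python3 arc.py
```

```text
[471.2364954   -5.25114771 149.69507092] [-0.09576316  4.83656193 -2.62628849] 0.1204052366056401
102.8875779135557 -1.7165824456656007
jaw -0.039129220989279505
1 [-0.0103  0.0001  0.001 ] 0.1
2 [-0.0203  0.0001  0.0036] 0.2
3 [-0.03    0.0002  0.0072] 0.30000000000000004
4 [-0.0393  0.0002  0.0118] 0.4
5 [-0.0481  0.0002  0.0173] 0.5
6 [-0.0562  0.0002  0.0236] 0.6000000000000001
7 [-0.0638  0.0003  0.0307] 0.7000000000000001
8 [-0.0705  0.0003  0.0385] 0.8
9 [-0.0765  0.0003  0.047 ] 0.9
10 [-0.0816  0.0004  0.056 ] 1.0
11 [-0.0858  0.0004  0.0654] 1.1
12 [-0.089   0.0004  0.0753] 1.2000000000000002
```

Request:
jog_arm --targets '[{"offset":[0,0,0],"yaw":0},{"offset":[0,0,0],"yaw":0},{"offset":[0,0,0],"yaw":0},{"offset":[0,-0.005,0],"yaw":0},{"offset":[0,-0.02,0],"yaw":0},{"offset":[0,-0.04,0],"yaw":0},{"offset":[0,-0.06,0],"yaw":0},{"offset":[0,-0.06,0],"yaw":0}]' --fingers 0.04

```text
time_s: 7.25
eef_pos: [473.0, -5.9, 213.5]
ee_rot: [0.707, -0.707, 0.012, -0.015]
force: [1.2, -0.6, 0.8]
grip_width: 0.469
```

```bash
python3 - <<'E'
from plan import *
from fit import w
p=[543.243,141.245,113.534,-1.594]
s=ctrl.sense(); R=rot(s);print(s['eef_pos'],s['force'],s['grip_width'],R.round(3))
print(w(p,[-24,0,0]),off([*w(p,[-24,0,0])[:2],185],s,-0.023))
c=cap('scene');a=c['img'][130:260,180:340,::-1];cv2.imwrite('pics/s4.png',cv2.resize(a,None,fx=4,fy=4))
E
```

```text
[473.03891503  -5.8920022  213.48052232] [ 1.18012987 -0.64207403  0.77792183] 0.4693776601532209 [[ 0.999  0.005  0.038]
 [-0.038  0.001  0.999]
 [ 0.005 -1.     0.001]]
[543.79983819 165.23853936 113.534     ] (array([0.064 , 0.0289, 0.1737]), np.float64(-0.015321798586958035))
```

View pics/s4.png

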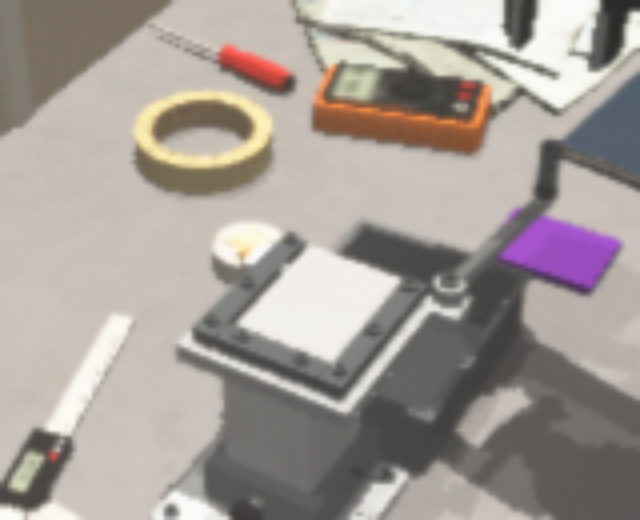

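Request:
jog_arm --targets '[{"offset":[0.01,0,0.03],"yaw":-0.015},{"offset":[0.02,0,0.06],"yaw":-0.015},{"offset":[0.03,0.005,0.09],"yaw":-0.015},{"offset":[0.042,0.01,0.12],"yaw":-0.015},{"offset":[0.055,0.02,0.15],"yaw":-0.015},{"offset":[0.064,0.03,0.1737],"yaw":-0.015},{"offset":[0.064,0.035,0.1737],"yaw":-0.015},{"offset":[0.064,0.045,0.1737],"yaw":-0.015},{"offset":[0.064,0.055,0.1737],"yaw":-0.015},{"offset":[0.064,0.06,0.1737],"yaw":-0.015},{"offset":[0.064,0.06,0.1737],"yaw":-0.015},{"offset":[0.064,0.06,0.1737],"yaw":-0.015}]' --fingers 0.0

```text
time_s: 8.3
eef_pos: [543.1, 164.7, 152.0]
ee_rot: [0.707, -0.707, 0.008, -0.009]
force: [0.6, 0.3, -0.1]
grip_width: 0.001
```

```bash
cat > st.py <<'E'
from plan import *
from fit import w,pose
import sys
p=[543.243,141.245,113.534,-1.594]
s=ctrl.sense(); R,t=pose(p); F=[s['force']]
for k in range(int(sys.argv[2]) if len(sys.argv)>2 else 1):
    c=cap('scene'); F.append(ctrl.sense()['force'])
s=ctrl.sense()
print('t',s['time_s'],'TCP plate',((s['eef_pos']-t)@R).round(2),'z',s['eef_pos'][2].round(2),'F plate',np.round(np.array(F)@R,1).tolist(),'g',round(s['grip_width'],3))
print('unit +x plate in tool',(rot(s).T@R[:,0]).round(4),'down',(rot(s).T@[0,0,-1]).round(4))
a=c['img'][120:260,180:340,::-1];cv2.imwrite('pics/'+sys.argv[1],cv2.resize(a,None,fx=4,fy=4))
E
python3 st.py s5.png 3; python3 -c "
from plan import *
print(off([543.8,165.2,144],None,-0.023))"
```

```text
t 8.45 TCP plate [-23.91  -0.4   39.01] z 152.54 F plate [[-0.4, 0.6, -0.1], [-0.1, 0.2, 0.2], [-0.4, -0.5, -0.5], [0.3, 0.2, 1.3]] g 0.0
unit +x plate in tool [ 8.0e-04 -1.4e-03 -1.0e+00] down [-0.0035  1.     -0.0014]
(array([0.0004, 0.0085, 0.    ]), np.float64(-0.0009804223543616875))
```

View pics/s5.png

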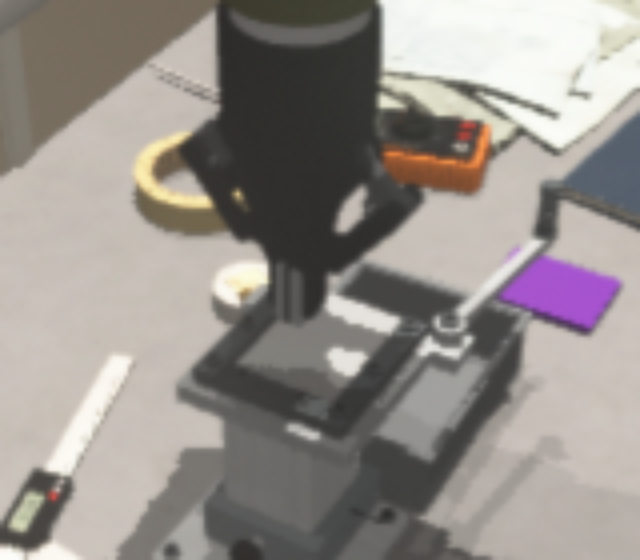

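Request:
jog_arm --targets '[{"offset":[0,0.003,0],"yaw":0},{"offset":[0,0.006,0],"yaw":0},{"offset":[0,0.0085,0],"yaw":0},{"offset":[0,0.0085,0],"yaw":0},{"offset":[0,0.0085,0],"yaw":0}]'

```text
time_s: 8.87
eef_pos: [543.3, 165.2, 143.8]
ee_rot: [0.708, -0.707, 0.007, -0.01]
force: [0.5, 0.0, -0.4]
grip_width: -0.002
```

```bash
python3 st.py s6.png 4
```

```text
t 9.0667 TCP plate [-23.97  -0.33  30.62] z 144.15 F plate [[-0.0, 0.5, -0.4], [0.1, 0.1, 0.5], [-1.0, -0.7, -0.7], [0.7, -0.7, 1.4], [-0.0, 0.5, 0.0]] g -0.001
unit +x plate in tool [ 7.0e-04 -1.5e-03 -1.0e+00] down [-0.0037  1.     -0.0015]
```

Request:
jog_arm --targets '[{"offset":[0,0.001,0],"yaw":0},{"offset":[0,0.002,0],"yaw":0},{"offset":[0,0.003,0],"yaw":0},{"offset":[0,0.003,0],"yaw":0}]'

```text
time_s: 9.4
eef_pos: [543.4, 165.2, 140.9]
ee_rot: [0.708, -0.707, 0.007, -0.01]
force: [-0.6, 0.0, -0.2]
grip_width: -0.0
```

```bash
python3 st.py s6.png 3
```

```text
t 9.55 TCP plate [-23.94  -0.28  27.62] z 141.15 F plate [[0.0, -0.6, -0.2], [0.2, -0.0, -0.2], [-0.6, 0.1, -0.0], [-0.1, -0.4, -0.7]] g -0.001
unit +x plate in tool [ 7.0e-04 -1.5e-03 -1.0e+00] down [-0.0037  1.     -0.0015]
```

Request:
jog_arm --targets '[{"offset":[0,0.0005,0],"yaw":0},{"offset":[0,0.001,0],"yaw":0},{"offset":[0,0.001,0],"yaw":0}]'

```text
time_s: 9.8
eef_pos: [543.5, 165.2, 140.0]
ee_rot: [0.708, -0.707, 0.007, -0.01]
force: [-0.7, 1.1, 0.2]
grip_width: 0.001
```

Request:
jog_arm --targets '[{"offset":[0,0.0003,0],"yaw":0},{"offset":[0,0.0006,0],"yaw":0},{"offset":[0,0.0006,0],"yaw":0}]'

```text
time_s: 10.05
eef_pos: [543.4, 165.2, 139.4]
ee_rot: [0.708, -0.707, 0.007, -0.01]
force: [-0.5, 0.8, 0.4]
grip_width: -0.002
```

```bash
python3 st.py s6.png 3
```

```text
t 10.2 TCP plate [-23.94  -0.33  25.91] z 139.45 F plate [[-0.7, -0.5, 0.4], [0.2, -0.6, -0.4], [0.4, 0.2, 0.3], [0.9, -0.3, -0.3]] g 0.0
unit +x plate in tool [ 7.0e-04 -1.4e-03 -1.0e+00] down [-0.0035  1.     -0.0014]
```

Request:
jog_arm --targets '[{"offset":[0,0.0003,0],"yaw":0},{"offset":[0,0.0006,0],"yaw":0},{"offset":[0,0.0006,0],"yaw":0}]'

```text
time_s: 10.45
eef_pos: [543.5, 165.2, 138.8]
ee_rot: [0.708, -0.707, 0.007, -0.01]
force: [-0.7, -0.1, 0.1]
grip_width: -0.0
```

Request:
jog_arm --targets '[{"offset":[0,0.0003,0],"yaw":0},{"offset":[0,0.0005,0],"yaw":0},{"offset":[0,0.0005,0],"yaw":0}]'

```text
time_s: 10.7
eef_pos: [543.4, 165.2, 138.2]
ee_rot: [0.708, -0.707, 0.007, -0.01]
force: [-0.6, 0.0, -0.3]
grip_width: 0.002
```

```bash
python3 st.py s6.png 3
```

```text
t 10.85 TCP plate [-23.94  -0.33  24.76] z 138.29 F plate [[-0.0, -0.6, -0.3], [-0.0, 0.6, -0.2], [1.2, 0.7, -0.7], [0.3, -0.0, 0.1]] g 0.001
unit +x plate in tool [ 7.0e-04 -1.4e-03 -1.0e+00] down [-0.0035  1.     -0.0014]
```

Request:
jog_arm --targets '[{"offset":[0,0.0003,0],"yaw":0},{"offset":[0,0.0004,0],"yaw":0},{"offset":[0,0.0004,0],"yaw":0}]'

```text
time_s: 11.1
eef_pos: [543.4, 165.2, 137.9]
ee_rot: [0.708, -0.707, 0.007, -0.01]
force: [-0.3, -0.1, 0.8]
grip_width: 0.005
```

Request:
jog_arm --targets '[{"offset":[0,0.0003,0],"yaw":0},{"offset":[0,0.0004,0],"yaw":0},{"offset":[0,0.0004,0],"yaw":0}]'

```text
time_s: 11.35
eef_pos: [543.4, 165.2, 137.4]
ee_rot: [0.708, -0.707, 0.007, -0.01]
force: [-0.8, -0.6, 0.4]
grip_width: -0.001
```

Request:
jog_arm --targets '[{"offset":[0,0.0003,0],"yaw":0},{"offset":[0,0.0004,0],"yaw":0},{"offset":[0,0.0004,0],"yaw":0}]'

```text
time_s: 11.6
eef_pos: [543.4, 165.2, 137.0]
ee_rot: [0.708, -0.707, 0.007, -0.01]
force: [0.2, 0.8, 0.7]
grip_width: 0.001
```

Request:
jog_arm --targets '[{"offset":[0,0.0003,0],"yaw":0},{"offset":[0,0.0004,0],"yaw":0},{"offset":[0,0.0004,0],"yaw":0}]'

```text
time_s: 11.85
eef_pos: [543.4, 165.2, 136.5]
ee_rot: [0.708, -0.707, 0.007, -0.01]
force: [0.7, -0.4, -1.2]
grip_width: 0.001
```

```bash
python3 st.py s7.png 3
```

```text
t 12.0 TCP plate [-23.94  -0.4   23.05] z 136.58 F plate [[0.4, 0.7, -1.2], [0.4, 0.3, 0.4], [0.2, 0.1, -0.3], [-0.2, 0.3, 0.1]] g -0.002
unit +x plate in tool [ 7.0e-04 -1.4e-03 -1.0e+00] down [-0.0033  1.     -0.0014]
```

View pics/s7.png

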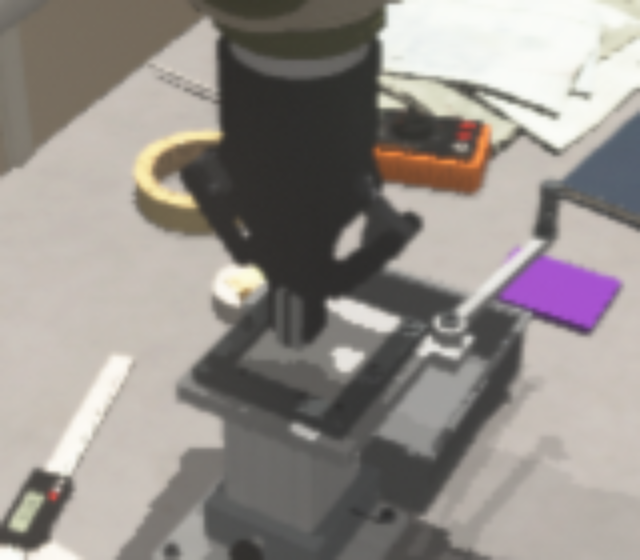

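Request:
jog_arm --targets '[{"offset":[0,0.0003,0],"yaw":0},{"offset":[0,0.0004,0],"yaw":0},{"offset":[0,0.0004,0],"yaw":0}]'

```text
time_s: 12.25
eef_pos: [543.4, 165.2, 136.1]
ee_rot: [0.708, -0.707, 0.007, -0.01]
force: [0.0, -0.6, -0.2]
grip_width: -0.001
```

Request:
jog_arm --targets '[{"offset":[0,0.0003,0],"yaw":0},{"offset":[0,0.0004,0],"yaw":0},{"offset":[0,0.0004,0],"yaw":0}]'

```text
time_s: 12.5
eef_pos: [543.4, 165.2, 135.7]
ee_rot: [0.708, -0.707, 0.007, -0.01]
force: [-0.7, -1.2, -0.4]
grip_width: -0.006
```

Request:
jog_arm --targets '[{"offset":[0,0.0003,0],"yaw":0},{"offset":[0,0.0004,0],"yaw":0},{"offset":[0,0.0004,0],"yaw":0}]'

```text
time_s: 12.75
eef_pos: [543.4, 165.2, 135.2]
ee_rot: [0.708, -0.707, 0.007, -0.01]
force: [-0.1, -0.7, 0.5]
grip_width: -0.001
```

Request:
jog_arm --targets '[{"offset":[0,0.0003,0],"yaw":0},{"offset":[0,0.0004,0],"yaw":0},{"offset":[0,0.0004,0],"yaw":0}]'

```text
time_s: 13.0
eef_pos: [543.4, 165.2, 134.8]
ee_rot: [0.708, -0.707, 0.007, -0.01]
force: [-1.3, -0.3, 0.2]
grip_width: -0.004
```

Request:
jog_arm --targets '[{"offset":[0,0.0003,0],"yaw":0},{"offset":[0,0.0004,0],"yaw":0},{"offset":[0,0.0004,0],"yaw":0}]'

```text
time_s: 13.25
eef_pos: [543.3, 165.2, 134.4]
ee_rot: [0.708, -0.707, 0.007, -0.01]
force: [0.7, -0.8, -0.2]
grip_width: 0.003
```

Request:
jog_arm --targets '[{"offset":[0,0.0003,0],"yaw":0},{"offset":[0,0.0004,0],"yaw":0},{"offset":[0,0.0004,0],"yaw":0}]'

```text
time_s: 13.5
eef_pos: [543.3, 165.2, 134.0]
ee_rot: [0.708, -0.707, 0.007, -0.01]
force: [0.4, -0.9, -0.4]
grip_width: -0.0
```

```bash
python3 st.py s8.png 3
```

```text
t 13.65 TCP plate [-23.91  -0.46  20.45] z 133.99 F plate [[0.9, 0.4, -0.4], [-0.6, -0.3, 0.0], [0.5, -0.2, 0.2], [0.2, 1.1, 0.6]] g 0.002
unit +x plate in tool [ 7.0e-04 -1.4e-03 -1.0e+00] down [-0.0029  1.     -0.0014]
```

View pics/s8.png

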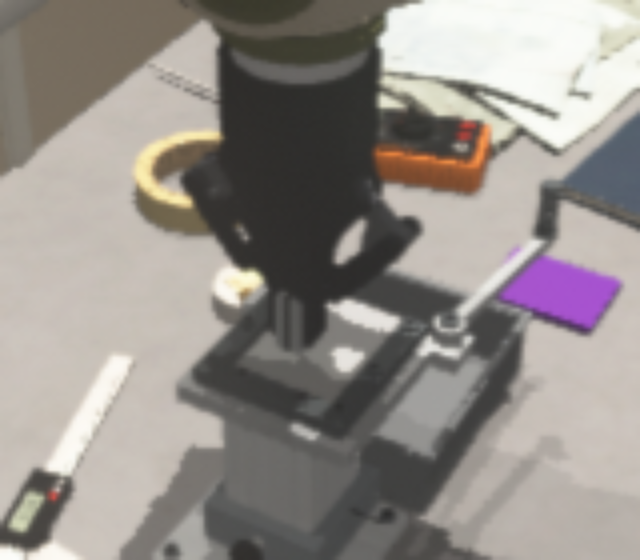

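```bash
python3 - <<'E'
from plan import *
c=cap('scene')
a=c['img'][185:225,230:290,::-1];cv2.imwrite('pics/z.png',cv2.resize(a,None,fx=12,fy=12,interpolation=2))
for z in(117,121,125):
    P=[[543.4+dy,165.2+dx,z] for dx in(11,-11) for dy in(-10,10)]
    print(z,((proj(c,P)-[230,185]+.5)*12).round(0).tolist())
E
```

```text
117 [[311.0, 398.0], [212.0, 362.0], [371.0, 326.0], [273.0, 291.0]]
121 [[311.0, 381.0], [212.0, 344.0], [371.0, 309.0], [273.0, 274.0]]
125 [[311.0, 364.0], [211.0, 327.0], [371.0, 292.0], [273.0, 257.0]]
```

View pics/z.png

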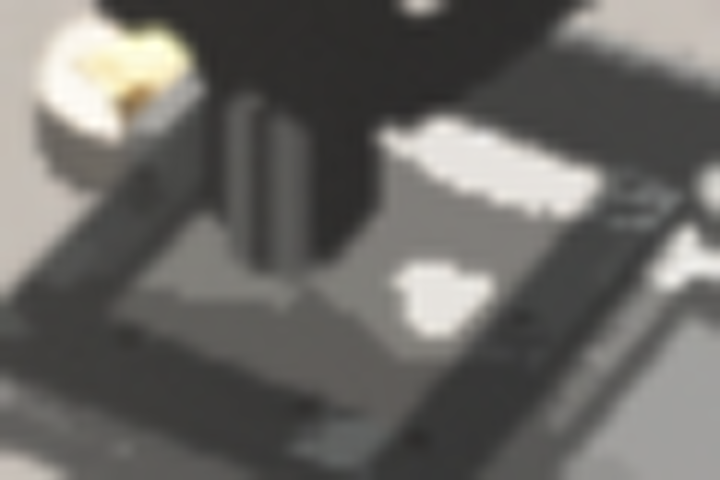

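```bash
python3 - <<'E'
from plan import *
c=cap('scene')
def col(x,y,zs): return [(z,proj(c,[x,y,z])[0].round(1).tolist()) for z in zs]
print('s3 near finger',(185/5+210,245/5+130),col(588.5,84+22.5+14,(132,138,144,150,156)))
print('s1',(232/3.5+180,160/3.5+100),col(590.6,88+22.5+14,(217,223,230,236,242)))
print('s5',(280/4+180,322/4+120),col(543.4,165.2+11,(135,140,145,150,155,160)))
E
```

```text
s3 near finger (247.0, 179.0) [(132, [245.8, 190.0]), (138, [245.8, 187.9]), (144, [245.8, 185.7]), (150, [245.7, 183.5]), (156, [245.7, 181.3])]
s1 (246.28571428571428, 145.71428571428572) [(217, [243.5, 158.5]), (223, [243.5, 156.1]), (230, [243.4, 153.3]), (236, [243.4, 150.8]), (242, [243.4, 148.3])]
s5 (250.0, 200.5) [(135, [251.3, 209.7]), (140, [251.2, 207.8]), (145, [251.2, 206.0]), (150, [251.2, 204.1]), (155, [251.2, 202.3]), (160, [251.2, 200.4])]
```

Request:
jog_arm --targets '[{"offset":[0,0.001,0],"yaw":0},{"offset":[0,0.002,0],"yaw":0},{"offset":[0,0.002,0],"yaw":0}]'

```text
time_s: 14.0
eef_pos: [543.2, 165.2, 131.7]
ee_rot: [0.708, -0.707, 0.008, -0.009]
force: [0.2, -0.6, -0.4]
grip_width: -0.002
```

Request:
jog_arm --targets '[{"offset":[0,0.001,0],"yaw":0},{"offset":[0,0.002,0],"yaw":0},{"offset":[0,0.002,0],"yaw":0}]'

```text
time_s: 14.25
eef_pos: [543.1, 165.1, 129.4]
ee_rot: [0.707, -0.707, 0.008, -0.009]
force: [0.4, -0.5, 0.2]
grip_width: -0.003
```

```bash
cat > zz.py <<'E'
from plan import *
import sys
c=cap('scene');s=ctrl.sense();print(s['time_s'],s['eef_pos'].round(2),s['force'].round(1))
a=c['img'][185:225,230:290,::-1];cv2.imwrite('pics/'+sys.argv[1],cv2.resize(a,None,fx=12,fy=12,interpolation=2))
E
python3 zz.py z2.png
```

```text
14.3 [543.16 165.15 129.58] [-0.6  0.4 -0.3]
```

View pics/z2.png

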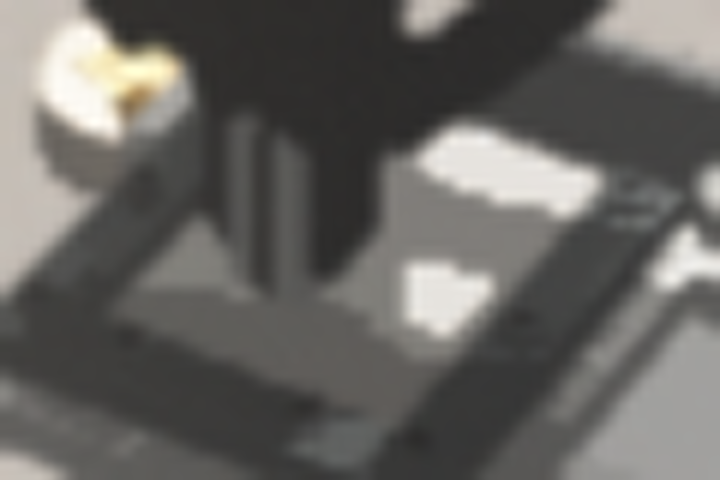

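Request:
jog_arm --targets '[{"offset":[0,0.001,0],"yaw":0},{"offset":[0,0.002,0],"yaw":0},{"offset":[0,0.002,0],"yaw":0}]'

```text
time_s: 14.55
eef_pos: [543.1, 165.1, 127.4]
ee_rot: [0.707, -0.707, 0.008, -0.009]
force: [0.4, 0.9, 0.4]
grip_width: 0.002
```

Request:
jog_arm --targets '[{"offset":[0,0.001,0],"yaw":0},{"offset":[0,0.002,0],"yaw":0},{"offset":[0,0.002,0],"yaw":0}]'

```text
time_s: 14.8
eef_pos: [543.0, 165.1, 125.1]
ee_rot: [0.707, -0.707, 0.008, -0.009]
force: [0.9, 0.8, -0.8]
grip_width: -0.002
```

Request:
jog_arm --targets '[{"offset":[0,0.001,0],"yaw":0},{"offset":[0,0.002,0],"yaw":0},{"offset":[0,0.002,0],"yaw":0}]'

```text
time_s: 15.05
eef_pos: [542.9, 165.1, 122.8]
ee_rot: [0.707, -0.707, 0.008, -0.009]
force: [0.0, -0.2, -0.2]
grip_width: -0.001
```

```bash
python3 zz.py z3.png
```

```text
15.1 [542.93 165.14 122.98] [-0.5 -0.2 -0. ]
```

View pics/z3.png

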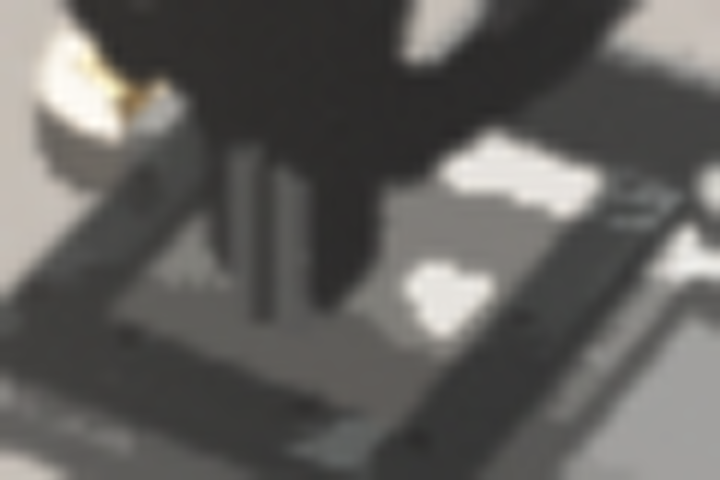

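Request:
jog_arm --targets '[{"offset":[0,0.001,0],"yaw":0},{"offset":[0,0.002,0],"yaw":0},{"offset":[0,0.002,0],"yaw":0}]'

```text
time_s: 15.35
eef_pos: [542.8, 165.1, 120.7]
ee_rot: [0.707, -0.707, 0.008, -0.009]
force: [-0.5, 0.4, 1.7]
grip_width: 0.001
```

Request:
jog_arm --targets '[{"offset":[0,0.001,0],"yaw":0},{"offset":[0,0.002,0],"yaw":0},{"offset":[0,0.002,0],"yaw":0}]'

```text
time_s: 15.6
eef_pos: [542.9, 165.1, 118.9]
ee_rot: [0.707, -0.707, 0.008, -0.009]
force: [-0.5, -0.3, 3.0]
grip_width: -0.0
```

```bash
python3 zz.py z4.png
```

```text
15.65 [542.87 165.13 118.91] [-1.9 -0.2  2.7]
```

View pics/z4.png

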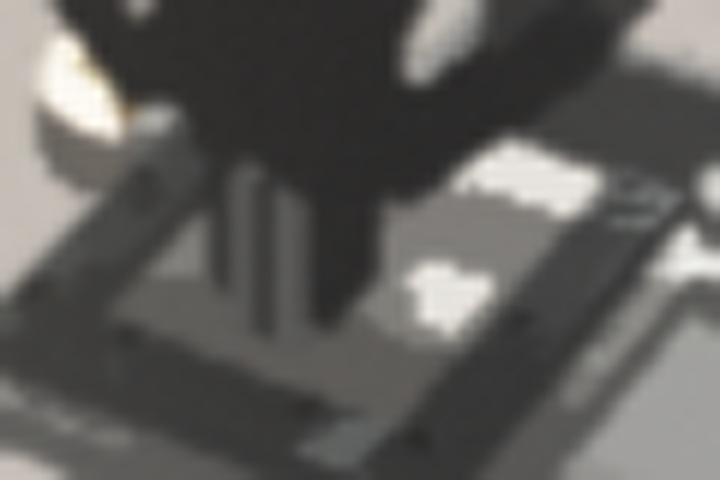

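```bash
python3 - <<'E'
from plan import *
from fit import pose
p=[543.243,141.245,113.534,-1.594];R,t=pose(p)
c=cap('scene')
for uv in((305,342),(265,335),(225,290),(330,328),(378,275)):
    for z in(121.5,): print(uv,((atz(c,(np.array(uv)+.5)/12-.5+[230,185],z)-t)@R).round(1))
s=ctrl.sense();print(((s['eef_pos']-t)@R).round(1),s['force'],s['wrist_torque'])
cv2.imwrite('pics/f.png',cv2.resize(c['img'][90:240,180:340,::-1],None,fx=5,fy=5,interpolation=2)[:600])
E
```

```text
(305, 342) [-26.9  -4.9   8. ]
(265, 335) [-28.8   2.1   8. ]
(225, 290) [-21.9  14.4   8. ]
(330, 328) [-21.4  -6.8   8. ]
(378, 275) [-4.5 -7.1  8. ]
[-23.9  -0.9   5.4] [-1.51453295  0.79791004  3.63165461] [-0.00698887  0.1657732   0.02014825]
```

View pics/f.png

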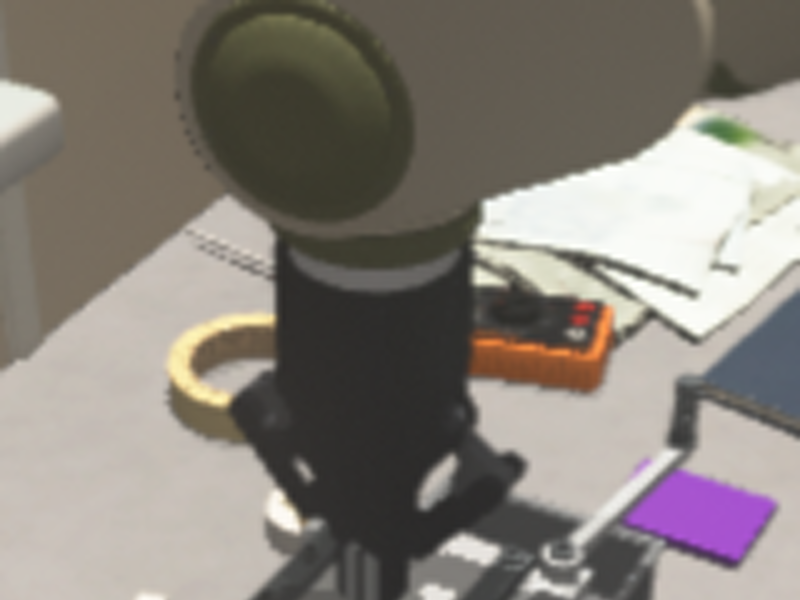

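```bash
cat > ft.py <<'E'
from plan import *
import sys
F=[];Q=[];Z=[]
for _ in range(int(sys.argv[1])):
    c=ctrl.capture('scene');s=ctrl.sense();F.append(s['force']);Q.append(s['wrist_torque']);Z.append(s['eef_pos'])
print(s['time_s'],'F',np.mean(F,0).round(2),np.std(F,0).round(2),'T',np.mean(Q,0).round(3),'pos',np.mean(Z,0).round(2),np.std(Z,0).round(2),s['tau'].round(2), s['grip_width'])
E
python3 ft.py 6
```

```text
16.0 F [-0.49 -0.16  3.65] [0.73 0.44 0.57] T [-0.035  0.188  0.019] pos [542.88 165.14 118.92] [0.01 0.01 0.01] [-1.100e-01 -4.532e+01 -2.274e+01  2.000e-02 -3.000e-01  0.000e+00] 0.003922396708239686
```

Request:
jog_arm --targets '[{"offset":[0,0.0005,0],"yaw":0},{"offset":[0,0.001,0],"yaw":0},{"offset":[0,0.001,0],"yaw":0}]'

```text
time_s: 16.25
eef_pos: [543.0, 165.2, 118.9]
ee_rot: [0.707, -0.707, 0.008, -0.009]
force: [-4.4, 0.4, 10.0]
grip_width: -0.0
```

```bash
python3 ft.py 4
```

```text
16.45 F [-4.25 -0.55 11.37] [0.46 0.73 0.96] T [-0.129  0.744  0.016] pos [542.94 165.14 118.89] [0.02 0.01 0.01] [ -0.27 -41.85 -21.92   0.1   -1.11  -0.  ] -0.0031829256586525423
```

Request:
jog_arm --targets '[{"offset":[-0.0003,0.0009,-0.0005],"yaw":0},{"offset":[-0.0003,0.0009,-0.001],"yaw":0},{"offset":[-0.0003,0.0009,-0.0015],"yaw":0},{"offset":[-0.0003,0.0009,-0.002],"yaw":0}]'

```text
time_s: 16.78
eef_pos: [542.9, 164.2, 118.9]
ee_rot: [0.708, -0.706, 0.007, -0.01]
force: [-1.5, 5.0, 9.2]
grip_width: 0.002
```

```bash
python3 ft.py 2; python3 zz.py z5.png
```

```text
16.8833 F [-0.64  3.25  8.38] [0.12 0.4  0.28] T [0.579 0.296 0.002] pos [542.96 163.99 118.91] [0.   0.03 0.01] [-2.090e+00 -4.275e+01 -2.134e+01 -7.700e-01 -4.100e-01 -2.000e-02] 0.004756368563027515
16.9333 [542.96 163.9  118.89] [-0.3  3.7  9.3]
```

View pics/z5.png

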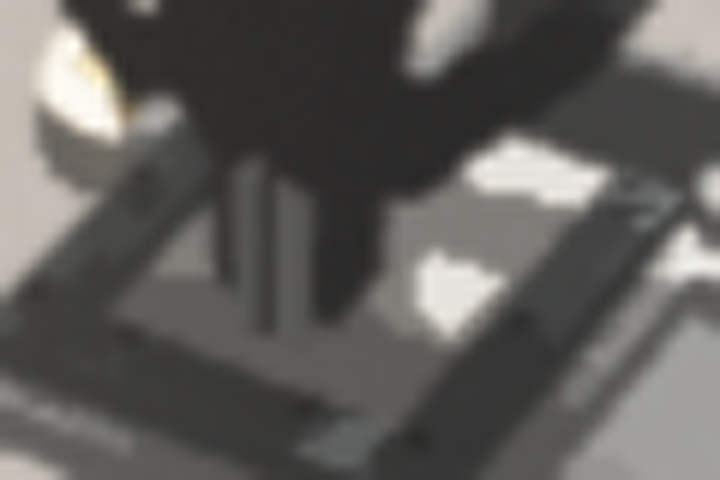

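Request:
jog_arm --targets '[{"offset":[0,0.001,-0.001],"yaw":0},{"offset":[0,0.001,-0.0018],"yaw":0},{"offset":[0,0.001,-0.0026],"yaw":0},{"offset":[0,0.001,-0.0034],"yaw":0},{"offset":[0,0.001,-0.0042],"yaw":0},{"offset":[0,0.001,-0.005],"yaw":0},{"offset":[0,0.001,-0.0058],"yaw":0},{"offset":[0,0.001,-0.0066],"yaw":0}]'

```text
time_s: 17.6
eef_pos: [542.9, 158.4, 118.9]
ee_rot: [0.709, -0.705, 0.007, -0.01]
force: [-3.6, 5.5, 11.5]
grip_width: -0.001
```

```bash
python3 ft.py 2; python3 zz.py z6.png
```

```text
17.7 F [-3.67  2.96  9.67] [0.25 0.29 0.21] T [ 0.565  0.537 -0.004] pos [542.94 158.13 118.89] [0.   0.04 0.01] [-2.300e+00 -4.184e+01 -2.147e+01 -7.900e-01 -7.900e-01 -4.000e-02] 0.0041613556143794625
17.75 [542.97 158.07 118.88] [-3.7  3.8 10.2]
```

View pics/z6.png

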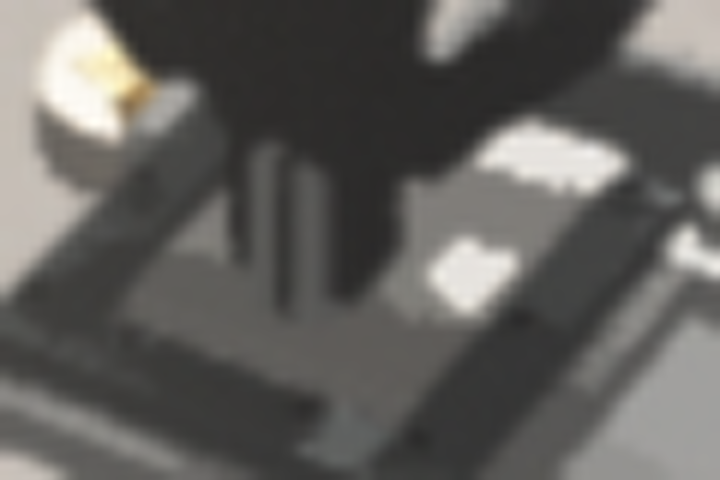

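```bash
cat > en.py <<'E'
from plan import *
import sys
c=cap('scene');a=c['img'][175:235,220:310,::-1].astype(float)
a=np.clip(255*(a/255)**0.6,0,255).astype(np.uint8)
cv2.imwrite('pics/'+sys.argv[1],cv2.resize(a,None,fx=8,fy=8,interpolation=2))
c=cap('top');a=c['img'][174:254,170:270,::-1].astype(float);a=np.clip(255*(a/255)**0.6,0,255).astype(np.uint8)
cv2.imwrite('pics/t'+sys.argv[1],cv2.resize(a,None,fx=7,fy=7,interpolation=2))
E
python3 en.py e1.png
```

```text
(no output)
```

View pics/e1.png

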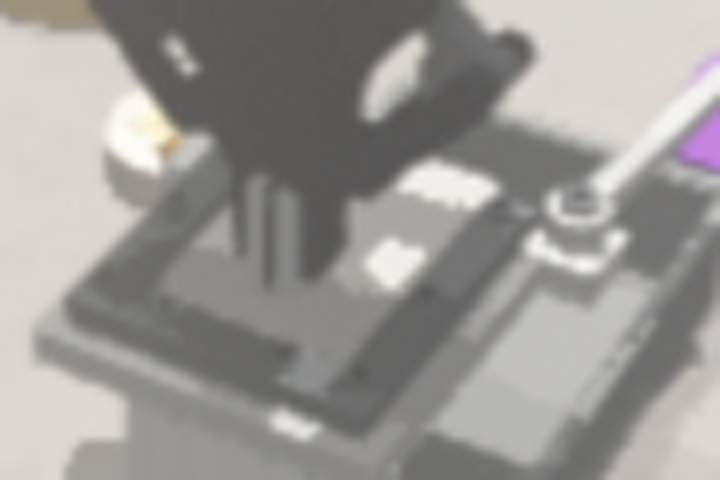

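View pics/te1.png

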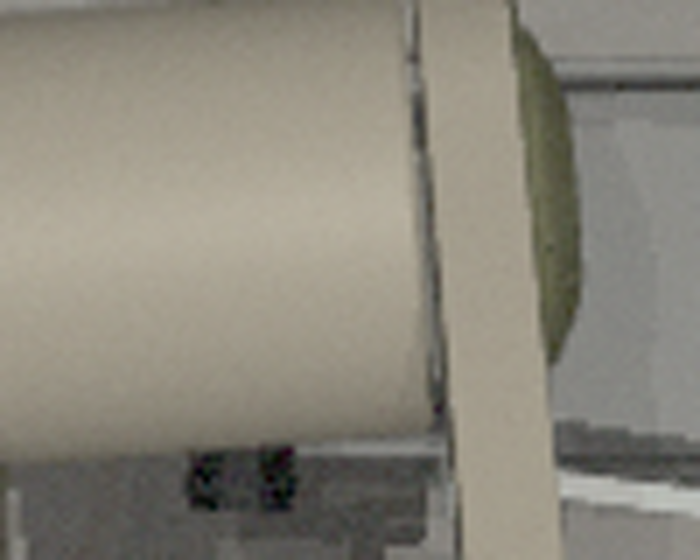

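Request:
jog_arm --targets '[{"offset":[-0.0002,0.00095,-0.001],"yaw":0},{"offset":[-0.0002,0.00095,-0.002],"yaw":0},{"offset":[-0.0002,0.00095,-0.003],"yaw":0},{"offset":[-0.0002,0.00095,-0.004],"yaw":0},{"offset":[-0.0002,0.00095,-0.005],"yaw":0},{"offset":[-0.0002,0.00095,-0.006],"yaw":0},{"offset":[-0.0002,0.00095,-0.007],"yaw":0},{"offset":[-0.0002,0.00095,-0.008],"yaw":0},{"offset":[-0.0002,0.00095,-0.009],"yaw":0},{"offset":[-0.0002,0.00095,-0.01],"yaw":0},{"offset":[-0.0002,0.00095,-0.011],"yaw":0}]'

```text
time_s: 18.77
eef_pos: [542.5, 148.1, 118.9]
ee_rot: [0.709, -0.705, 0.006, -0.01]
force: [-4.4, 5.5, 10.8]
grip_width: -0.002
```

```bash
python3 ft.py 2
```

```text
18.8667 F [-4.26  3.27 10.57] [0.21 0.41 0.02] T [ 0.557  0.657 -0.016] pos [542.56 147.84 118.88] [0.02 0.04 0.01] [-2.130e+00 -4.137e+01 -2.156e+01 -6.700e-01 -9.300e-01 -4.000e-02] -9.038594433990655e-05
```

Request:
jog_arm --targets '[{"offset":[-0.0005,0.0009,-0.001],"yaw":0},{"offset":[-0.0005,0.0009,-0.002],"yaw":0},{"offset":[-0.0005,0.0009,-0.003],"yaw":0},{"offset":[-0.0005,0.0009,-0.004],"yaw":0},{"offset":[-0.0005,0.0009,-0.005],"yaw":0},{"offset":[-0.0005,0.0009,-0.006],"yaw":0},{"offset":[-0.0005,0.0009,-0.007],"yaw":0},{"offset":[-0.0005,0.0009,-0.008],"yaw":0},{"offset":[-0.0005,0.0009,-0.009],"yaw":0},{"offset":[-0.0005,0.0009,-0.01],"yaw":0},{"offset":[-0.0005,0.0009,-0.011],"yaw":0},{"offset":[-0.0005,0.0009,-0.012],"yaw":0}]'

```text
time_s: 19.87
eef_pos: [542.1, 136.8, 118.9]
ee_rot: [0.71, -0.704, 0.006, -0.011]
force: [-1.5, 5.8, 8.9]
grip_width: 0.002
```

```bash
python3 ft.py 1; python3 en.py e2.png;python3 ft.py 1
```

```text
19.9167 F [-2.72  2.57  8.9 ] [0. 0. 0.] T [ 0.352  0.43  -0.048] pos [542.14 136.53 118.89] [0. 0. 0.] [-1.280e+00 -4.138e+01 -2.122e+01 -5.100e-01 -6.100e-01 -1.000e-02] 0.00045373675698013785
20.0667 F [-2.65  2.72  9.89] [0. 0. 0.] T [0.389 0.467 0.048] pos [542.12 136.32 118.89] [0. 0. 0.] [-1.560e+00 -4.134e+01 -2.129e+01 -5.200e-01 -6.500e-01 -2.000e-02] -0.0001468813904812497
```

View pics/e2.png

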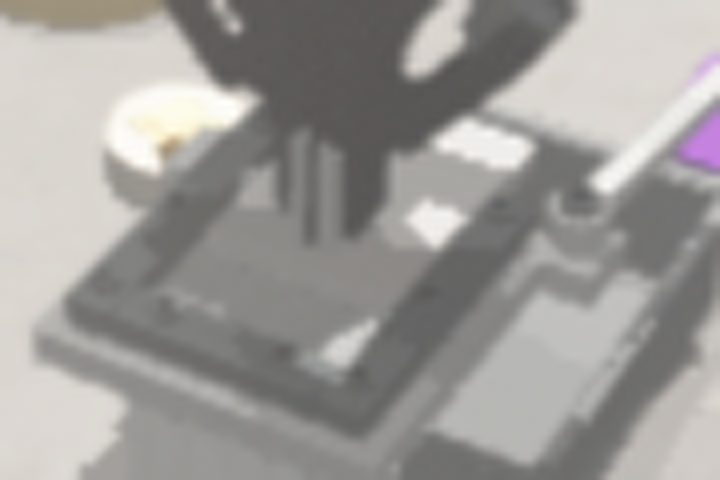

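Request:
jog_arm --targets '[{"offset":[-0.0004,0.00095,-0.001],"yaw":0},{"offset":[-0.0004,0.00095,-0.002],"yaw":0},{"offset":[-0.0004,0.00095,-0.003],"yaw":0},{"offset":[-0.0004,0.00095,-0.004],"yaw":0},{"offset":[-0.0004,0.00095,-0.005],"yaw":0},{"offset":[-0.0004,0.00095,-0.006],"yaw":0},{"offset":[-0.0004,0.00095,-0.007],"yaw":0},{"offset":[-0.0004,0.00095,-0.008],"yaw":0},{"offset":[-0.0004,0.00095,-0.009],"yaw":0},{"offset":[-0.0004,0.00095,-0.01],"yaw":0},{"offset":[-0.0004,0.00095,-0.011],"yaw":0},{"offset":[-0.0004,0.00095,-0.012],"yaw":0}]'

```text
time_s: 21.07
eef_pos: [541.8, 125.4, 118.9]
ee_rot: [0.71, -0.704, 0.005, -0.011]
force: [-2.4, 5.6, 10.8]
grip_width: 0.001
```

```bash
python3 ft.py 2
```

```text
21.1667 F [-2.78  2.11 10.12] [0.07 0.14 0.12] T [ 0.401  0.532 -0.031] pos [541.8  124.99 118.9 ] [0.01 0.08 0.  ] [-1.540e+00 -4.076e+01 -2.117e+01 -4.500e-01 -7.300e-01 -3.000e-02] 0.00163450120264681
```

Request:
jog_arm --targets '[{"offset":[-0.0004,0.00095,-0.001],"yaw":0},{"offset":[-0.0004,0.00095,-0.002],"yaw":0},{"offset":[-0.0004,0.00095,-0.003],"yaw":0},{"offset":[-0.0004,0.00095,-0.004],"yaw":0},{"offset":[-0.0004,0.00095,-0.005],"yaw":0},{"offset":[-0.0004,0.00095,-0.006],"yaw":0},{"offset":[-0.0004,0.00095,-0.007],"yaw":0},{"offset":[-0.0004,0.00095,-0.008],"yaw":0},{"offset":[-0.0004,0.00095,-0.009],"yaw":0},{"offset":[-0.0004,0.00095,-0.01],"yaw":0},{"offset":[-0.0004,0.00095,-0.011],"yaw":0},{"offset":[-0.0004,0.00095,-0.012],"yaw":0}]'

```text
time_s: 22.17
eef_pos: [541.6, 113.9, 118.9]
ee_rot: [0.71, -0.704, 0.004, -0.012]
force: [-1.7, 5.4, 10.3]
grip_width: -0.002
```

```bash
python3 ft.py 1;python3 en.py e3.png;python3 ft.py 1
```

```text
22.2167 F [-1.85  2.87 10.19] [0. 0. 0.] T [0.519 0.362 0.063] pos [541.6  113.66 118.88] [0. 0. 0.] [-1.520e+00 -4.055e+01 -2.095e+01 -6.100e-01 -6.000e-01  1.000e-02] 0.003446146164334023
22.3667 F [-1.9   3.02 10.19] [0. 0. 0.] T [0.505 0.354 0.042] pos [541.56 113.47 118.89] [0. 0. 0.] [-1.770e+00 -4.052e+01 -2.097e+01 -6.100e-01 -5.900e-01 -1.000e-02] 0.0007502679222567831
```

View pics/e3.png

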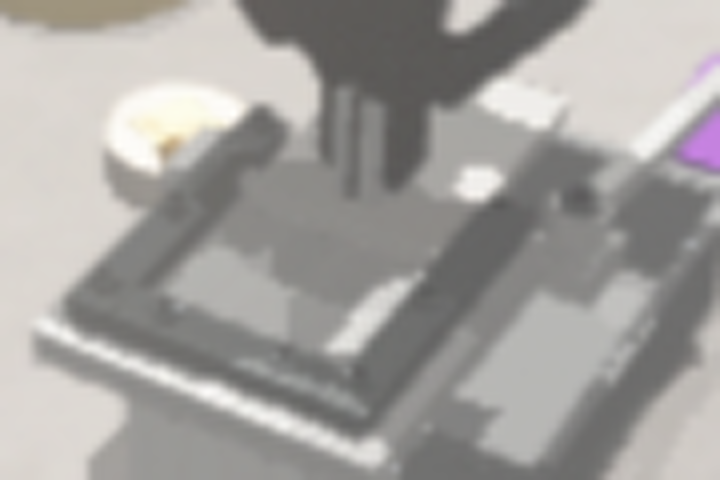

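Request:
jog_arm --targets '[{"offset":[-0.0003,0.0009,-0.001],"yaw":0},{"offset":[-0.0003,0.0009,-0.002],"yaw":0},{"offset":[-0.0003,0.0009,-0.003],"yaw":0},{"offset":[-0.0003,0.0009,-0.004],"yaw":0},{"offset":[-0.0003,0.0009,-0.005],"yaw":0},{"offset":[-0.0003,0.0009,-0.006],"yaw":0}]'

```text
time_s: 22.87
eef_pos: [541.8, 108.4, 118.9]
ee_rot: [0.711, -0.704, 0.004, -0.013]
force: [0.4, 4.8, 8.9]
grip_width: 0.001
```

```bash
python3 ft.py 1;python3 en.py e4.png;python3 ft.py 1
```

```text
22.9167 F [-0.92  1.2   9.63] [0. 0. 0.] T [0.37  0.267 0.07 ] pos [541.72 108.08 118.91] [0. 0. 0.] [-8.400e-01 -4.086e+01 -2.093e+01 -3.600e-01 -4.400e-01  1.000e-02] 0.0023144422766538495
23.0667 F [-0.92  0.72  8.93] [0. 0. 0.] T [ 0.187  0.354 -0.038] pos [541.67 107.84 118.89] [0. 0. 0.] [-9.600e-01 -4.079e+01 -2.098e+01 -3.100e-01 -4.600e-01 -1.000e-02] 0.0025859466132312336
```

View pics/e4.png

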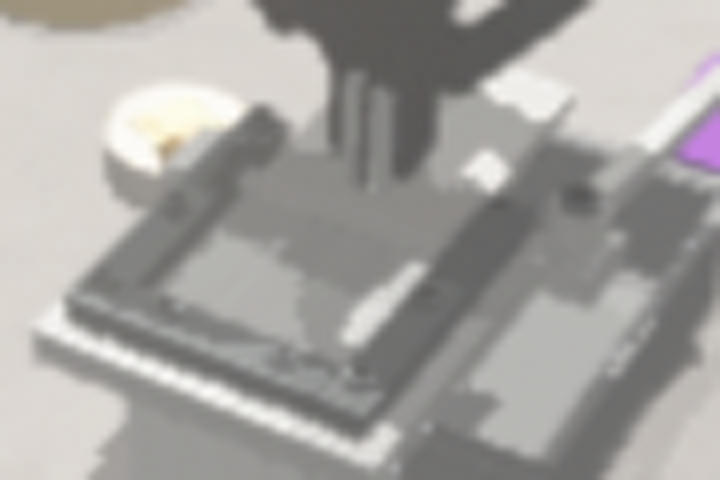

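Request:
jog_arm --targets '[{"offset":[0,0.0009,-0.001],"yaw":0},{"offset":[0,0.0009,-0.002],"yaw":0},{"offset":[0,0.0009,-0.003],"yaw":0},{"offset":[0,0.0009,-0.004],"yaw":0},{"offset":[0,0.0009,-0.005],"yaw":0}]'

```text
time_s: 23.48
eef_pos: [542.2, 103.1, 118.9]
ee_rot: [0.71, -0.704, 0.003, -0.013]
force: [0.7, 1.7, 7.9]
grip_width: 0.0
```

```bash
python3 ft.py 1;python3 en.py e5.png;python3 ft.py 1
```

```text
23.5333 F [-0.53  1.18  8.48] [0. 0. 0.] T [0.25  0.122 0.008] pos [542.28 102.96 118.91] [0. 0. 0.] [ -0.62 -41.1  -20.7   -0.38  -0.2    0.  ] 0.0014991008136999006
23.6833 F [-0.14 -0.14  7.65] [0. 0. 0.] T [0.148 0.092 0.007] pos [542.29 102.98 118.94] [0. 0. 0.] [ -0.62 -41.07 -20.73  -0.22  -0.18  -0.  ] 0.0012938592882192814
```

View pics/e5.png

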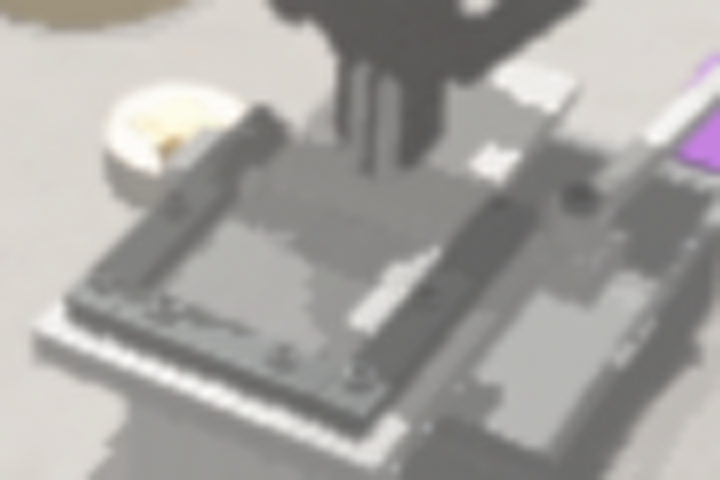

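```bash
python3 - <<'E'
from plan import *
from fit import pose
p=[543.243,141.245,113.534,-1.594];R,t=pose(p)
c=cap('scene')
for n,uv in(('e2',(535,150)),('e3',(568,103)),('e4',(575,97)),('e5',(579,87)),('e5L',(500,62)),('e5rear',(210,222)),('e5rear2',(345,320)),('e4rear2',(340,345)),('e3rear2',(330,352))):
    print(n,((atz(c,(np.array(uv)+.5)/8-.5+[220,175],t[2]+8)-t)@R).round(1))
a=c['img'][175:235,240:300,::-1];cv2.imwrite('pics/g.png',cv2.resize(np.clip(255*(a/255.)**.6,0,255).astype(np.uint8),None,fx=10,fy=10,interpolation=0))
E
```

```text
e2 [ 67.1 -32.2   8. ]
e3 [ 91.4 -30.7   8. ]
e4 [ 95.  -31.2   8. ]
e5 [ 99.8 -30.1   8. ]
e5L [99.1 -4.9  8. ]
e5rear [-6.3 30.1  8. ]
e5rear2 [-22.9 -21.4   8. ]
e4rear2 [-32.1 -25.    8. ]
e3rear2 [-35.8 -24.1   8. ]
```

View pics/g.png

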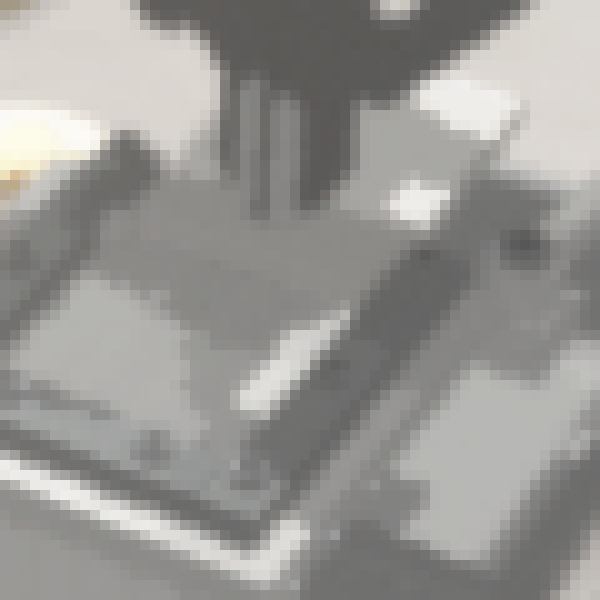

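Request:
jog_arm --targets '[{"offset":[0,-0.002,0],"yaw":0},{"offset":[0,-0.02,0],"yaw":0},{"offset":[0,-0.05,0],"yaw":0},{"offset":[0,-0.08,0],"yaw":0},{"offset":[0,-0.09,0],"yaw":0},{"offset":[0,-0.09,0],"yaw":0},{"offset":[0,-0.09,0],"yaw":0},{"offset":[0,-0.09,0],"yaw":0}]'

```text
time_s: 24.4
eef_pos: [540.2, 102.2, 207.1]
ee_rot: [0.71, -0.704, 0.004, -0.012]
force: [-0.0, 0.0, -0.1]
grip_width: 0.005
```

```bash
python3 ft.py 1; python3 -c "
from h import *
c=cap('scene');cv2.imwrite('pics/x.png',cv2.resize(c['img'][140:260,210:340,::-1],None,fx=6,fy=5,interpolation=2)[:600])"
```

```text
24.45 F [-0.37  0.59 -0.83] [0. 0. 0.] T [-0.01  -0.034 -0.025] pos [540.28 102.19 207.08] [0. 0. 0.] [ 3.000e-02 -4.446e+01 -2.608e+01  3.000e-02 -4.000e-02 -0.000e+00] -0.0012121174802011186
```

View pics/x.png

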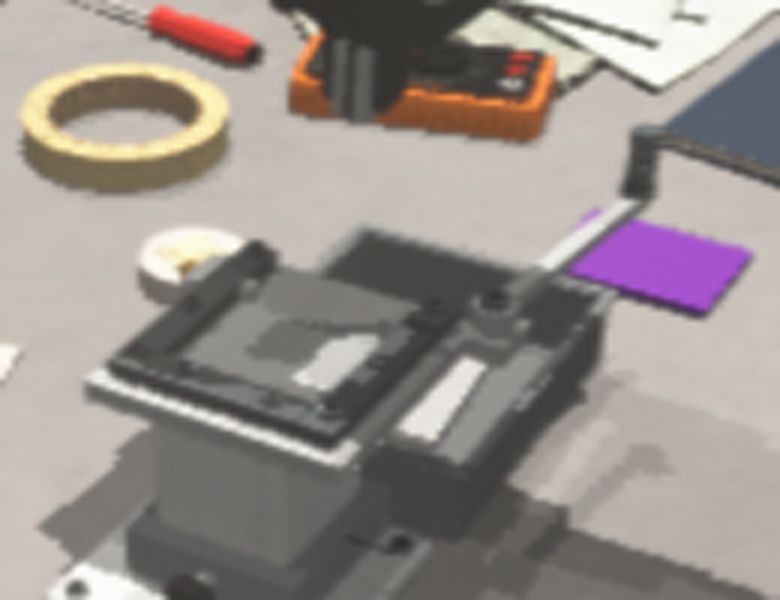

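Request:
jog_arm --targets '[{"offset":[0,-0.02,-0.02],"yaw":0},{"offset":[0,-0.04,-0.05],"yaw":0},{"offset":[0,-0.04,-0.09],"yaw":0},{"offset":[0,-0.04,-0.13],"yaw":0},{"offset":[0,-0.04,-0.17],"yaw":0},{"offset":[0,-0.04,-0.21],"yaw":0},{"offset":[0,-0.04,-0.25],"yaw":0},{"offset":[0,-0.04,-0.29],"yaw":0},{"offset":[0,-0.04,-0.33],"yaw":0},{"offset":[0,-0.04,-0.36],"yaw":0},{"offset":[0,-0.04,-0.38],"yaw":0},{"offset":[0,-0.04,-0.38],"yaw":0}]'

```text
time_s: 25.5
eef_pos: [530.1, -281.6, 241.8]
ee_rot: [0.71, -0.704, 0.006, -0.013]
force: [-0.6, 0.2, -0.0]
grip_width: -0.003
```

```bash
python3 ft.py 1; python3 -c "
from h import *
c=cap('top');cv2.imwrite('pics/y.png',cv2.resize(c['img'][120:270,110:350,::-1],None,fx=3.3,fy=3.3,interpolation=2))
print([(b['box'],b['score']) for b in ctrl.boxes_of('top','coupon')],ctrl.boxes_of('top','tray'))
c=cap('scene');cv2.imwrite('pics/x2.png',cv2.resize(c['img'][140:260,210:340,::-1],None,fx=6,fy=5,interpolation=2)[:600])"
```

```text
25.55 F [ 0.22  0.28 -0.19] [0. 0. 0.] T [-0.014  0.018 -0.   ] pos [ 530.49 -279.47  242.09] [0. 0. 0.] [ -2.43 -48.33 -27.7   -0.12  -0.05  -0.18] 0.0009214449721306045
[([324.5, 214.9, 352.1, 253.5], 0.86), ([203.4, 266.8, 230.6, 301.2], 0.83), ([246.2, 194.3, 284.5, 228.1], 0.61)] [{'box': [226.8, 181.9, 301.8, 244.6], 'score': 0.77}]
```

View pics/y.png

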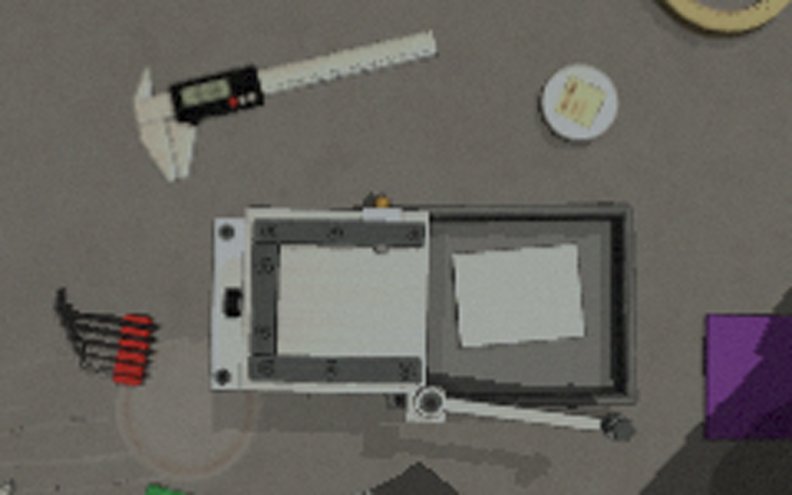

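View pics/x2.png

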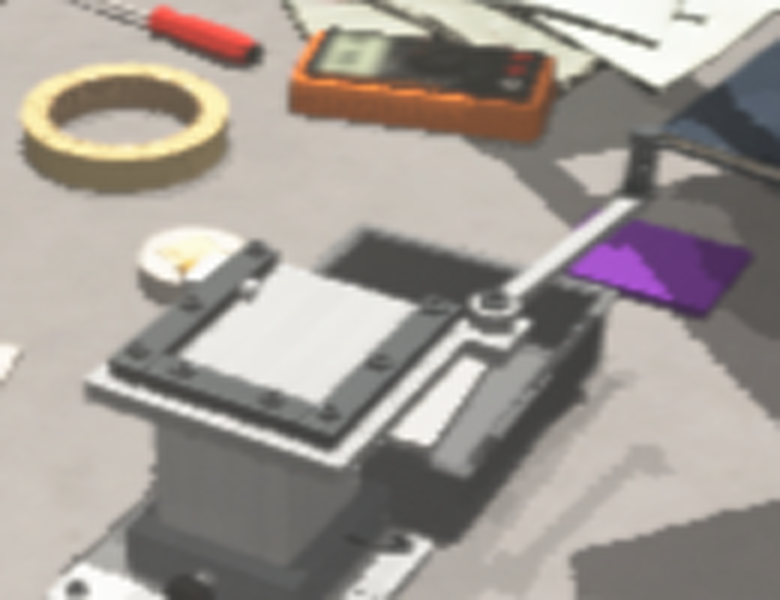

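The coupon lies flat near the middle of the tray (about (518,295) in the enlarged top view). The nest is empty, the stop is swung open, and the tray, caliper, keys and tin are where they were.

```bash
python3 ft.py 2; python3 -c "
from rig import ctrl
print(ctrl.finish_job())"
```

```text
25.85 F [ 0.36  0.14 -0.56] [0.15 0.23 0.97] T [-0.001  0.013  0.024] pos [ 531.32 -276.94  243.83] [0.   0.06 0.04] [-1.60e-01 -4.88e+01 -2.68e+01  4.00e-02 -1.00e-02  0.00e+00] 0.002626397004150224
the job is handed in; nothing more can be done
None
```

The coupon is in the tray and the job is handed in, at about 26 s on the robot's clock. No verdict was reported.

- **Stop bar:** I gripped the pin and swung it to about 1.69 rad, worked out from the tool position. The pictures confirm it is clear of the open end.
- **Coupon:** I dragged it about 60 mm under the closed fingertips, then raised the fingers. It tipped off the edge and fell.
- **Forces:** Pressing was 8 to 11 N straight down. The highest total in any one reading was about 13 N, against the 15 N limit. Readings came only at the end of each move and during camera calls, so a short peak between them could have been missed.

**Last checks:** The top picture shows the coupon flat near the middle of the tray and the nest empty. The tray's box is within about 1.5 pixels of the first one. The caliper, hex keys and tin look unmoved; I judged those by eye. The arm is well clear, with force readings at noise level.

**Disagreement:** I touched the coupon with the tool about 20 mm lower than the stated 17 mm fingertip offset and my camera fit of the nest implied. The pictures also showed the tips higher than the tool reading suggested, and I did not find the cause. I relied on the pictures and the measured force to find contact.

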